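Open the flush locker hatch by its ring pull and stow the tape measure

ROBOT

A 6-joint arm with a two-finger parallel gripper is mounted at the origin on a cart in front of the work surface, level with it; the furniture and walls round the work are solid. World frame = base frame: x ahead of the robot, y to its left, z up, the work surface at z = 0. Lengths are in m, angles in degrees, forces in N, time in s.
With the tool pointing down it reaches from about 0.3 to 0.75 m from the base axis. Payload 8.5 kg.
Tool frame: the origin (TCP) lies on the mounting face of the last link; the fingertips stand 173 mm ahead of it and the grasp point (between the pads) lies 155 mm ahead of it (env.tips_ahead is the distance from the TCP to the fingertips, in m); x points along the fingers, z is the direction in which the jaws open and shut, and the axes are right-handed (so a half turn about x gives the same grasp; the last joint's range is limited). The gripper opens to 85 mm and grips with 20 to 120 N. Pads are 22 mm wide; open, the fingers measure 114 mm over their backs; the gripper's body (76 mm by 85 mm) begins 54 mm behind the grasp point. The pads swing forward as they close: fully open they stand 13 mm farther back than shut.
Start: joints at [52.007, 21.807, 74.336, -0, 83.858, -12.336], TCP at [0.238, 0.496, 0.405] pointing down, gripper open.
Joint ranges: [-178.18, 178.18], [-50.72, 133.34], [12.68, 142.11], [-81.47, 261.47], [9.98, 163.14], [-165.26, 165.26]. Speed limits (degrees/s): [136.94, 136.94, 180, 180, 180, 180].

INTERFACE

Orientations are given as a 3x3 rotation matrix whose columns are the frame's x, y, z axes.
In Python, from rig import env, optics gives the robot as it stands.
- The arm moves only by the shell command python3 -m inch 'ROWS' [FORCE]. ROWS is JSON, a list of rows, each a list of 3 entries, a list of its own where there are three numbers: the closure, from -1 (fully open) to 1 (shut), then the shift along the tool's x, y, z in units of 30 mm (1.0 is 30 mm), then the turn about the tool's x in units of 5 degrees (1.0 is 5 degrees). In form: [[hand, [x, y, z], yaw], ...]. A call has exactly 8 rows; each row shifts and turns the commanded pose from where the row before left it, along the tool's axes as they then stand; what a row does not reach is not made up. A row lasts 1/12 s, in which the tool goes at most 41.7 mm and 7.16 degrees, less where a joint would pass 70% of its speed; a pose out of reach is approached as far as the arm can. A call is refused whole if a number of a shift passes 1 or a number of a turn 1, either way. A call with a gripper value outside its range is refused whole. The fingers move at their own pace and stop on an object; FORCE is the grip in N (left out, the last holds). Time passes only in rows, so rows that do not move let the fingers close, or fill a call up. It gives the time, the measured TCP pose, the force and the opening at its end, in the units of the state.
- env.observe(): the state, without advancing time (a new reading comes with each control period).
- optics.get_image(name): name is "side" or "top"; returns the picture (480x640x3 uint8, red, green, blue); there is no depth.
- optics.camera_params(name): a dict with "fx", "fy", "cx", "cy" (pixels), "xyz" and "rotation" of the camera in the world. Camera axes: x right, y down, z forward; pixel columns grow to the right and rows downward; lengths in m; the calibration is good to about 2 mm. A picture is of the moment at which its call begins. camera_params takes no time and is no camera call.
- env.close_job(): hands the job in, once; it reports no verdict.
The state is a dict: "time_s": time; "q": joint angles; "qvel": joint speeds; "joint_efforts": joint torques, N m; "position": TCP position; "tool_rot": TCP orientation; "ft_force": force on the tool from outside, world axes, zero at the start; "wrist_torque": the same for the moment, N m; "grip_width": finger opening in m.
Only numpy, scipy, OpenCV 4.12 (cv2) and the standard library are available. Lean on these libraries where they do the work, as an engineer would, in place of code of your own. Each camera call takes 0.05 s, during which the arm holds its last target.

TASK

The wooden locker on the bench has a flush green hatch with a brass ring pull folded into its steel dish. With the hatch still shut, flip the ring pull up until it stands, then lift the hatch by it and swing it right over until it stands upright or beyond. Take the yellow tape measure that stands on the right-hand bench, set it down gently and upright on the floor of the locker, and leave the hatch standing open for more tools to follow, without disturbing the water bottle, the mug, the rubbing block or anything else around.

Things in the scene. Friction and masses are not known exactly. Their poses are not given: they have to be found in the camera images.
- locker: Fixed wooden box on the bench with grey corner irons, 212 mm (its x) by 187 mm (its y), 105 mm high; origin at the centre of its underside, z up. Walls 20 mm thick, floor 10 mm thick, so the inside is 172 x 147 mm. Its open top is filled by a green hatch, flush with the rim, hinged at the +x side of the opening; the free edge of the hatch is at the -x side. Position and yaw vary.
- hatch_hinge (a point): Middle of the hatch's hinge axis, at (86, 0, 105) mm in the locker's frame; the axis runs along the locker's y. The hatch panel is 143 mm wide, 14 mm thick and its free edge is 170 mm from the axis. Let into it is a steel dish, open to above, 27 mm deep inside, from 44 to 152 mm from the axis and 77 mm wide; the dish stands out 16 mm below the panel, so when the hatch is upright the dish stands into the space over the well, to 30 mm from the panel's outer face.
- hatch (a joint): Opening angle of the hatch, rad: 0 shut and flush, 1.57 upright, stop at 1.80 (leaning back a little beyond upright, with its painted outer face to the locker's +x side). Weighs 0.5 kg; its stiff friction hinge holds it at any angle; lifting it takes some 7 N at the ring pull.
- ring_pull (a joint): Angle of the brass ring pull to the hatch, rad: 0 folded flat in the dish, 1.57 square to the hatch's outer face, stop at 2.30 (leaning to the hatch's free edge). Starts at or just above 0. Light friction (under 1 N at the bar) keeps it where it is left. Its pivot axis is parallel to the hatch's hinge, 143 mm from the hinge axis and 8 mm below the hatch's outer face; folded, it points from the pivot to the hinge.
- ring_bar (a point): Middle of the ring pull's straight grip bar, on its centre line: a round brass bar 9 mm thick, parallel to the hatch's hinge, 55 mm from the ring's pivot. It is free for 46 mm along its length between the rounded corners; the two side arms are 66 mm apart (centre lines). Folded it lies 88 mm from the hinge axis and 8 mm below the hatch face, with 40 mm of open dish on either side of it and 15 mm below it.
- tape: Yellow tape measure case standing on the right-hand bench, 55 mm (its x) by 85 mm (its y, with the short blade end standing out low down at +y) by 62 mm high, 0.25 kg; origin at the centre of its underside. The case proper reaches from -44 to +30 mm in y and measures 58 mm across x, where it can be gripped.
- well_floor (a point): Centre of the locker's inner floor, 10 mm above the bench; axes as the locker's.
- bottle: Blue water bottle, 74 mm across, 302 mm high; origin under its centre. Bystander.
- mug: Yellow mug, 84 x 107 x 88 mm; origin under its centre. Bystander.
- rub_block: Grey rubbing block, 66 x 79 x 30 mm; origin under its centre. Bystander.

How it is judged (in metres and radians):
On the way, in this order (a step that is already met when the one before it is completed fails the run):
1. the ring pull is flipped up (more than 1.2 rad) while the hatch is still shut (less than 0.12 rad) (value of joint ring_pull above 1.2 rad and value of joint hatch below 0.12 rad), for 0.1 s.
2. the hatch is swung open to upright or beyond (more than 1.4 rad) while the tape measure is not yet in the locker (value of joint hatch above 1.4 rad and horizontal distance between tape and well_floor above 0.12 m), for 0.2 s.
At the end, for the whole second after the job is handed in: The hatch stands open at more than 1.4 rad and is still; the tape measure stands upright (within 0.2 rad) and at rest on the locker's inner floor (its underside less than 10 mm above that floor, its origin within the well: 80 mm either way in the locker's x, 70 mm in y) (value of joint hatch above 1.4 rad and x of tape in the frame of well_floor between -0.08 and 0.08 m and y of tape in the frame of well_floor between -0.07 and 0.07 m and height (world z) of tape below 0.02 m and angle between tape's own z axis and vertical below 0.2 rad and linear speed of tape below 0.02 m/s and velocity of joint hatch between -0.05 and 0.05 rad/s); the robot touches nothing.
It fails at once if the tape measure falls or is flung into the locker (faster than 0.6 m/s while inside the well) (horizontal distance between tape and well_floor below 0.08 m and height (world z) of tape below 0.09 m and linear speed of tape above 0.6 m/s).
It fails at once if a bystander (bottle, mug, rubbing block) is moved more than 30 mm (distance of any of bottle, mug, rub_block from where it was at the start of the episode above 0.03 m).
It also fails if it takes over 69 s, if anything falls off the work surface, if the arm or the gripper's body presses on something with over 40 N, if the wrist force passes 120 N, or if a joint passes its speed limit or range.

## Working session

There is one attempt and no reset: what is moved stays moved. The work goes in short steps, Python scripts to look and compute and a shell command to move; the robot and the scene stay as the last step left them, time stands still between calls to the robot, and variables do not carry over. Pictures are saved under pics/ and viewed, and the job is handed in when it is done.

```bash
ls; mkdir -p pics; python3 - <<'E'
from rig import env, optics
import cv2
print(env.observe())
for n in("side","top"):
    print(n,optics.camera_params(n)); cv2.imwrite(f"pics/{n}0.png",optics.get_image(n)[:,:,::-1])
E
```

```text
pics
{'time_s': 0.0, 'q': array([ 5.20077283e+01,  2.18421891e+01,  7.43854567e+01, -6.99274793e-04,
        8.38583409e+01, -1.23350289e+01]), 'qvel': array([-0.04161827, -0.00561112,  0.15272551,  0.09993628,  0.07433947,
        0.0068729 ]), 'joint_efforts': array([-1.11897145e-04, -4.48476827e+01, -2.31272507e+01, -2.65496974e-04,
        4.89872604e-03,  2.89065071e-06]), 'position': array([0.2381124 , 0.49573766, 0.40409621]), 'tool_rot': array([[-9.14231622e-04, -9.01400818e-01,  4.32984675e-01],
       [-1.19020177e-03,  4.32985530e-01,  9.01400086e-01],
       [-9.99998874e-01,  3.08749338e-04, -1.46869791e-03]]), 'ft_force': array([-0.41948621,  0.34893832,  0.30636589]), 'wrist_torque': array([ 0.01737399, -0.00393333, -0.00845162]), 'grip_width': 0.0854157164121132}
side {'fx': 549.4164464358795, 'fy': 549.4164464358795, 'cx': 319.56770518851056, 'cy': 244.1083488192044, 'xyz': array([-0.02218548, -1.04466343,  1.02931953]), 'rotation': array([[ 0.86241948, -0.31935601,  0.39273959],
       [-0.50599987, -0.5223876 ,  0.68634927],
       [-0.01402748, -0.79064716, -0.61211134]])}
top {'fx': 564.297845073895, 'fy': 564.297845073895, 'cx': 315.75177309012986, 'cy': 239.25283438717096, 'xyz': array([0.4016177 , 0.02945437, 1.58982134]), 'rotation': array([[-0.00194581, -0.99118381,  0.13247967],
       [-0.99998998,  0.00246266,  0.00373756],
       [-0.00403086, -0.13247107, -0.99117868]])}
```

View pics/side0.png

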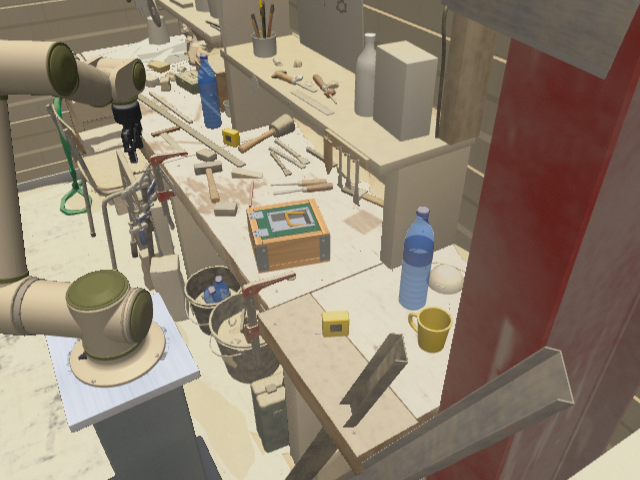

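View pics/top0.png

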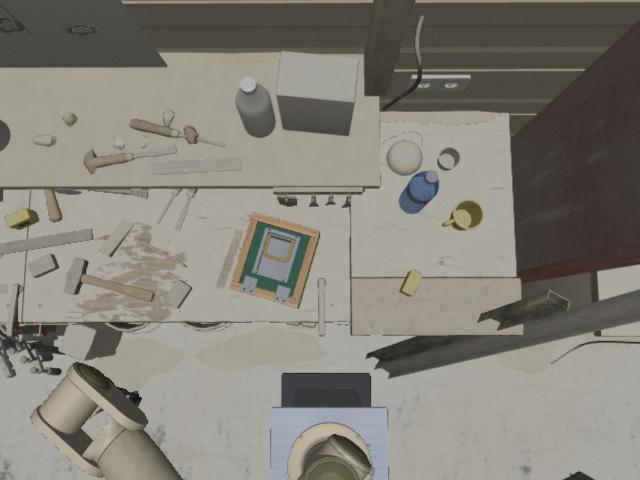

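```bash
cat > h.py <<'E'
import numpy as np, cv2
from rig import env, optics
P={n:optics.camera_params(n) for n in("side","top")}
def proj(n,X):
    p=P[n];c=(np.atleast_2d(X)-p["xyz"])@p["rotation"]
    return np.c_[p["fx"]*c[:,0]/c[:,2]+p["cx"],p["fy"]*c[:,1]/c[:,2]+p["cy"]]
def ray(n,u,v):
    p=P[n];d=p["rotation"]@np.array([(u-p["cx"])/p["fx"],(v-p["cy"])/p["fy"],1]);return p["xyz"],d
def atz(n,u,v,z):
    o,d=ray(n,u,v);return o+d*(z-o[2])/d[2]
def tri(s,t):
    A=[];b=[]
    for n,uv in(("side",s),("top",t)):
        o,d=ray(n,*uv);d=d/np.linalg.norm(d);M=np.eye(3)-np.outer(d,d);A.append(M);b.append(M@o)
    X=np.linalg.lstsq(np.vstack(A),np.hstack(b),rcond=None)[0]
    return X,(proj("side",X)-s)[0],(proj("top",X)-t)[0]
def crop(n,name,x0,y0,w,h,k,draw=None):
    im=optics.get_image(n)[:,:,::-1].copy()
    c=cv2.resize(im[y0:y0+h,x0:x0+w],None,fx=k,fy=k,interpolation=cv2.INTER_CUBIC)
    if draw is not None:
        for u,v in draw[n] if isinstance(draw,dict) else proj(n,draw):
            cv2.drawMarker(c,(int((u-x0+.5)*k),int((v-y0+.5)*k)),(255,0,255),cv2.MARKER_CROSS,9,1)
    cv2.imwrite("pics/"+name,c)
E
python3 - <<'E'
from h import *
crop("side","s1.png",235,190,110,85,7); crop("top","t1.png",225,205,100,105,5.7)
crop("side","s2.png",310,300,60,50,10); crop("top","t2.png",390,260,50,50,10)
E
```

```text
(no output)
```

View pics/s1.png

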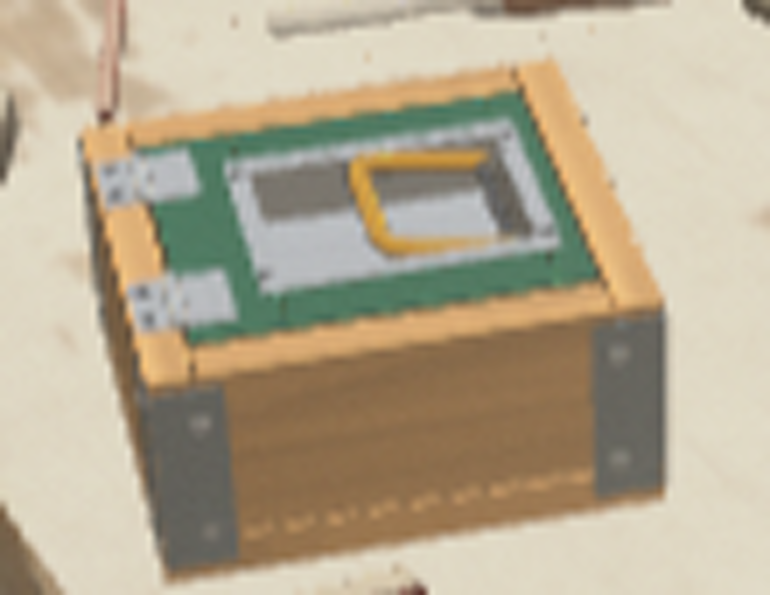

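View pics/t1.png

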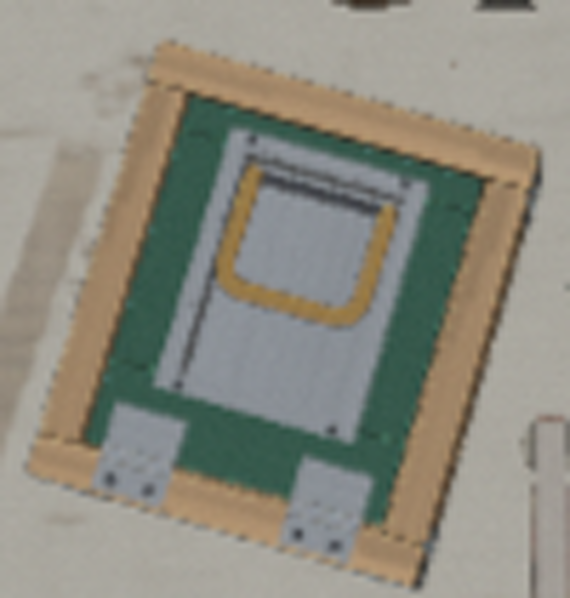

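View pics/s2.png

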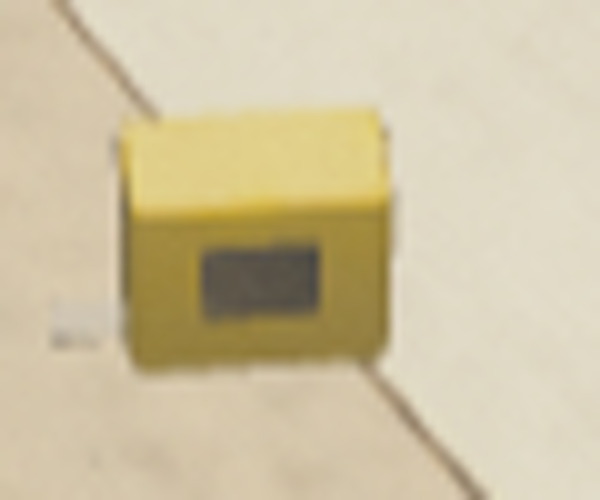

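View pics/t2.png

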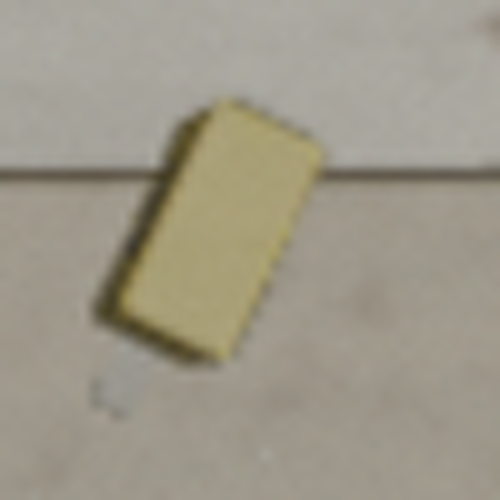

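```bash
cat > loc.py <<'E'
from h import *
from scipy.optimize import least_squares
T=np.array([(160,42),(540,150),(418,572),(25,470)])/5.7-.5+[225,205]
S=np.array([(555,60),(663,303),(150,388),(85,130),(168,578),(663,495)])/7-.5+[235,190]
C=np.array([(-106,-93.5,105),(-106,93.5,105),(106,93.5,105),(106,-93.5,105),(106,93.5,0),(-106,93.5,0)])/1e3
def W(p,X): 
    c,s=np.cos(p[3]),np.sin(p[3]);return X@np.array([[c,-s,0],[s,c,0],[0,0,1]]).T+p[:3]
def f(p): return np.r_[(proj("top",W(p,C[:4]))-T).ravel(),(proj("side",W(p,C))-S).ravel()]
r=least_squares(f,[.5,.1,0,np.pi])
if __name__=="__main__":
    print(r.x,np.degrees(r.x[3]));print(r.fun.reshape(-1,2).round(1))
    # tape
    s=lambda x,y:np.array((x,y))/10-.5+[310,300]
    t=lambda x,y:np.array((x,y))/10-.5+[390,260]
    for a,b in[((122,130),(120,310)),((378,108),(215,98)),((388,190),(325,155)),((138,215),(225,360)),((130,370),(195,362))]:
        print(*tri(s(*a),t(*b)))
    for a,b in[((60,345),(100,405))]: print('blade',*tri(s(*a),t(*b)))
E
python3 loc.py
```

```text
[ 5.49089597e-01  1.44796341e-01 -2.07713195e-03  2.85970225e+00] 163.84886943273597
[[-0.4 -0.8]
 [ 0.1 -0.7]
 [-0.8  2.3]
 [-0.1  0.4]
 [ 0.5 -0.4]
 [ 0.8 -0.4]
 [-0.1 -0.5]
 [-0.5 -0.2]
 [ 0.4  1.2]
 [ 0.9  0.8]]
[ 0.46590745 -0.1965761   0.05626037] [ 0.05764224 -0.0090885 ] [-0.02168338  0.04916057]
[ 0.52367492 -0.22372167  0.05717087] [-0.11894221  0.02059353] [ 0.04750935 -0.10023034]
[ 0.50791533 -0.25245486  0.06146676] [-0.17007889  0.02929153] [ 0.06681636 -0.14090309]
[ 0.45299253 -0.22474024  0.05761203] [-0.23660305  0.03710966] [ 0.08765656 -0.19840526]
[ 0.45244472 -0.22454002  0.00304575] [ 0.55528369 -0.08822896] [-0.20119827  0.46206934]
blade [ 0.44314538 -0.20007979 -0.00577424] [-0.46964542  0.07076313] [ 0.17001398 -0.39437403]
```

```bash
python3 - <<'E'
from h import *
a=optics.get_image("side")[:,:,::-1];b=optics.get_image("top")[:,:,::-1]
k=lambda im,x,y,w,h:cv2.resize(im[y:y+h,x:x+w],(w*8,h*8),interpolation=cv2.INTER_CUBIC)
cv2.imwrite("pics/left.png",np.hstack([k(a,210,115,45,45),k(b,0,195,45,45)]))
print(tri((230,130),(18,216)))
E
```

```text
(array([0.66975825, 0.85436086, 0.06427202]), array([ 0.62486572, -0.04123202]), array([-0.38017097,  0.8170101 ]))
```

View pics/left.png

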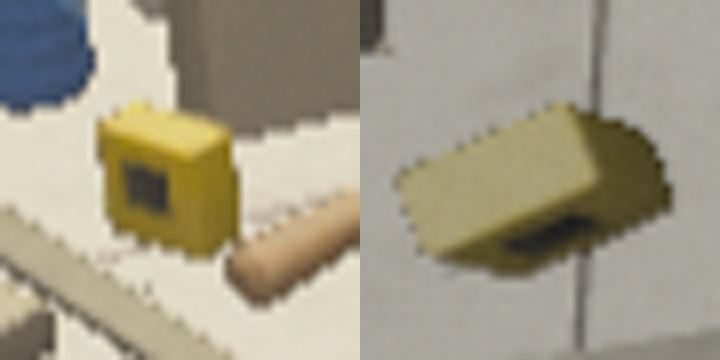

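```bash
cat >> loc.py <<'E'
k=np.r_[np.ones(4),0,0,np.ones(14)].astype(bool) if 0 else np.array([1]*4+[0]*2+[1]*2+[1]*12,bool)
r2=least_squares(lambda p:f(p)[k],r.x)
L=r2.x
def hatch(th,u,v,y=0.): # locker coords in m -> world
    X=np.array([.086+(-u*np.cos(th)+v*np.sin(th)),y,.105+u*np.sin(th)+v*np.cos(th)]);return W(L,X[None])[0]
def bar(th,ph,y=0.): return hatch(th,.143-.055*np.cos(ph),-.008+.055*np.sin(ph),y)
E
python3 - <<'E'
from loc import *
print(L,np.degrees(L[3]),r2.fun.round(1),bar(0,0),hatch(0,0,0))
D=np.array([bar(0,0,y) for y in(-.033,0,.033)]+[hatch(0,u,0,y) for u in(.044,.152) for y in(-.0385,.0385)]+[hatch(0,u,0,y) for u in(0,.170) for y in(-.0715,.0715)]+[hatch(0,.143,-.008,y)for y in(-.033,.033)])
D=np.vstack([D,W(L,C)])
crop("side","s3.png",235,190,110,85,7,D); crop("top","t3.png",225,205,100,105,5.7,D)
E
```

```text
[ 5.48293632e-01  1.44993227e-01 -1.86577966e-03  2.85459066e+00] 163.55599685731863 [-0.2 -0.6  0.2 -0.2 -0.4  0.5  0.4 -0.4  0.4 -0.3 -0.6 -0.6 -0.7 -0.3
 -0.1  1.1  0.5  0.9] [0.55021183 0.14442707 0.09513422] [0.4658113  0.16933795 0.10313422]
```

View pics/s3.png

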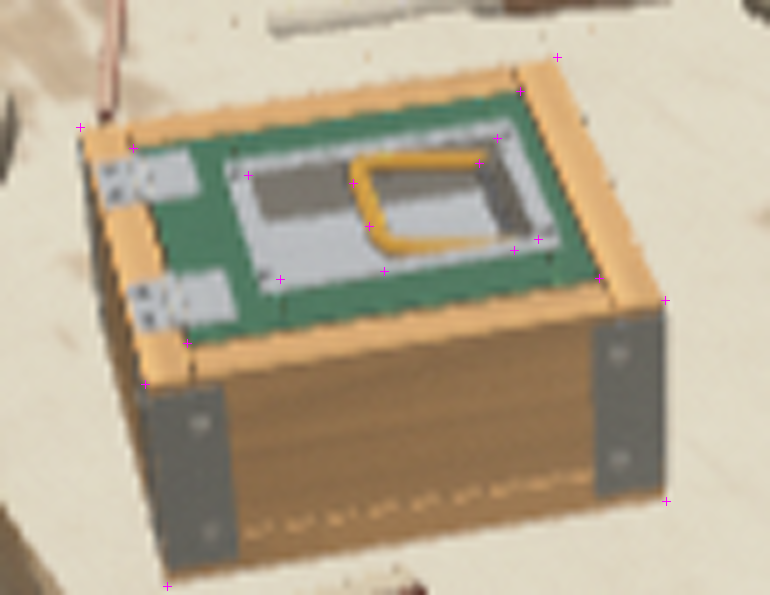

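View pics/t3.png

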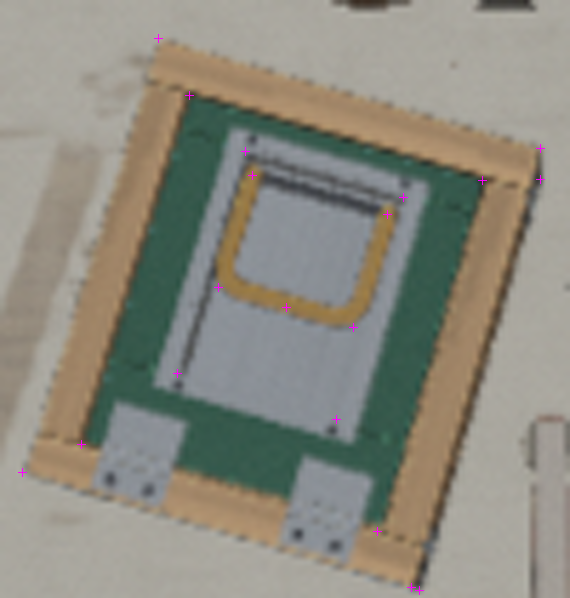

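```bash
python3 - <<'E'
from loc import *
print(tri(np.array((369,204))/7-.5+[235,190],np.array((290,308))/5.7-.5+[225,205]))
print(bar(0,.1),bar(0,.15),bar(0,.2))
print((proj("side",[bar(0,.1),bar(0,.15),bar(0,.2)])+.5-[235,190])*7)
E
```

```text
(array([0.54891249, 0.14143364, 0.10881417]), array([-0.13730885,  0.01835554]), array([ 0.06067207, -0.14072048]))
[0.55047536 0.14434929 0.10062506] [0.55080416 0.14425224 0.10335332] [0.55126332 0.14411672 0.10606103]
[[369.08660547 215.61229827]
 [369.56445596 210.15608152]
 [370.3650108  204.68040728]]
```

```bash
python3 -m inch '[[0.3,[0,-0.9,-0.4],0],[0.3,[0,-0.9,-0.4],0],[0.3,[0,-0.9,-0.4],0],[0.3,[0,-0.9,-0.4],0],[0.3,[0,-0.9,-0.4],0],[0.3,[0,-0.9,-0.4],0],[0.3,[0,-0.9,-0.4],0],[0.3,[0,-0.9,-0.4],0]]' 30
python3 -m inch '[[0.3,[0,-0.9,-0.4],0],[0.3,[0,-0.9,-0.4],0],[0.3,[0,-0.9,-0.4],0],[0.3,[0,-0.9,-0.4],0],[0.3,[0,-0.9,-0.4],0],[0.3,[0,-0.9,-0.4],0],[0.3,[0,-0.9,-0.4],0],[0.3,[0,-0.1,0.3],0]]'
python3 -m inch '[[0.3,[0,0,0],1],[0.3,[0,0,0],1],[0.3,[0,0,0],1],[0.3,[0,0,0],1],[0.3,[0,0,0],1],[0.3,[0,0,0],1],[0.3,[0,0,0],1],[0.3,[0,0,0],1]]'
python3 -m inch '[[0.3,[0,0,0],1],[0.3,[0,0,0],1],[0.3,[0,0,0],1],[0.3,[0,0,0],1],[0.3,[0,0,0],1],[0.3,[0,0,0],1],[0.3,[0,0,0],1],[0.3,[0,0,0],1]]'
```

```text
time_s: 1.17
position: [0.392, 0.3145, 0.4049]
tool_rot: [[0.0, -0.901, 0.433], [0.0, 0.433, 0.901], [-1.0, -0.0, 0.0]]
ft_force: [0.5, -0.6, 0.2]
grip_width: 0.0297
time_s: 1.83
position: [0.5341, 0.1611, 0.4045]
tool_rot: [[0.0, -0.899, 0.437], [-0.001, 0.437, 0.899], [-1.0, -0.001, -0.001]]
ft_force: [-1.0, -0.1, 0.1]
grip_width: 0.0296
time_s: 2.5
position: [0.5317, 0.1655, 0.4047]
tool_rot: [[-0.0, -0.409, 0.913], [0.0, 0.913, 0.409], [-1.0, 0.0, -0.0]]
ft_force: [-0.2, -0.3, -0.1]
grip_width: 0.0298
time_s: 3.17
position: [0.5317, 0.1655, 0.4047]
tool_rot: [[-0.0, 0.274, 0.962], [0.0, 0.962, -0.274], [-1.0, 0.0, -0.0]]
ft_force: [0.4, 0.3, 0.1]
grip_width: 0.0302
```

```bash
python3 -m inch '[[0.3,[0,-0.55,0.82],0.1],[0.3,[0.7,0,0],0],[0.3,[0.7,0,0],0],[0.3,[0.7,0,0],0],[0.3,[0.7,0,0],0],[0.3,[0.3,0,0],0],[0.3,[0,0,0],0],[0.3,[0,0,0],0]]'
python3 - <<'E'
from loc import *
crop("side","s4.png",235,150,110,110,5.4,np.array([bar(0,.18,y) for y in(-.033,0,.033)])); crop("top","t4.png",225,205,100,105,5.7)
E
```

```text
time_s: 3.83
position: [0.5513, 0.1427, 0.3123]
tool_rot: [[0.0, 0.278, 0.961], [0.0, 0.961, -0.278], [-1.0, 0.0, 0.0]]
ft_force: [-0.0, 0.6, 0.2]
grip_width: 0.0296
```

View pics/s4.png

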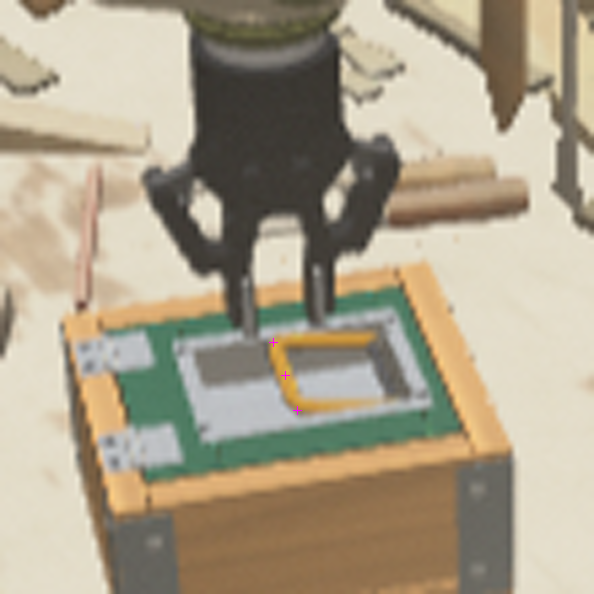

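```bash
python3 -m inch '[[0.3,[0.4,0,0],0],[0.3,[0.4,0,0],0],[0.3,[0.4,0,0],0],[0.3,[0.35,0,0],0],[0.3,[0,0,0],0],[0.3,[0,0,0],0],[0.3,[0,0,0],0],[0.3,[0,0,0],0]]' 20
python3 - <<'E'
from loc import *
crop("side","s5.png",235,150,110,110,5.4)
E
```

```text
time_s: 4.6
position: [0.5513, 0.1425, 0.2662]
tool_rot: [[0.002, 0.278, 0.961], [0.0, 0.961, -0.278], [-1.0, 0.001, 0.002]]
ft_force: [0.3, -0.2, -0.4]
grip_width: 0.0295
```

View pics/s5.png

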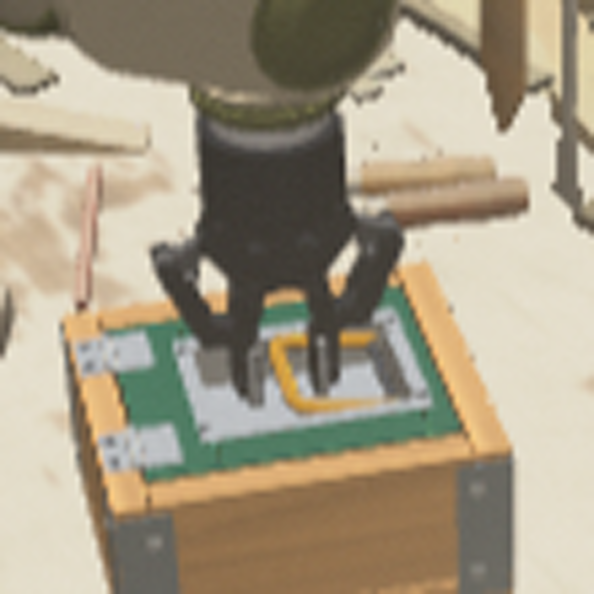

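Fingers straddle the bar (tips at crop px (255,400) and (320,390), bar between). Close.

```bash
python3 -m inch '[[0.6,[0,0,0],0],[0.8,[0,0,0],0],[1,[0,0,0],0],[1,[0,0,0],0],[1,[0,0,0],0],[1,[0,0,0],0],[1,[0,0,0],0],[1,[0,0,0],0]]' 20
python3 - <<'E'
from loc import *
p=env.observe();print(p["q"])
for ph in np.radians([10,25,40,55,70,85,100]):
    print(np.degrees(ph), ((bar(0,ph)-bar(0,np.radians(10)))*1e3).round(1), round(55*(np.cos(np.radians(10))-np.cos(ph))/30,3),round(55*(np.sin(np.radians(10))-np.sin(ph))/30,3))
E
```

```text
time_s: 5.32
position: [0.551, 0.1425, 0.2652]
tool_rot: [[-0.0, 0.278, 0.961], [0.0, 0.961, -0.278], [-1.0, 0.0, -0.0]]
ft_force: [-2.0, 0.7, 0.4]
grip_width: 0.0081
[2.58400026e+00 3.14475879e+01 8.30127254e+01 1.01445384e-02
 6.55659373e+01 1.87361820e+01]
10.0 [0. 0. 0.] 0.0 0.0
25.0 [ 4.1 -1.2 13.7] 0.144 -0.456
40.0 [11.5 -3.4 25.8] 0.401 -0.86
55.0 [21.7 -6.4 35.5] 0.754 -1.183
70.0 [ 33.9 -10.   42.1] 1.178 -1.404
85.0 [ 47.4 -14.   45.2] 1.646 -1.508
100.0 [ 61.1 -18.   44.6] 2.124 -1.487
```

```bash
python3 -m inch '[[1,[-0.46,0,0.14],0],[1,[-0.40,0,0.26],0],[1,[-0.32,0,0.35],0],[1,[-0.22,0,0.42],0],[1,[-0.10,0,0.47],0],[1,[0,0,0.2],0],[1,[0,0,0],0],[1,[0,0,0],0]]' 20
python3 - <<'E'
from loc import *
D=np.array([bar(0,1.57,y) for y in(-.033,0,.033)])
crop("side","s6.png",235,150,110,110,5.4,D);crop("top","t6.png",225,205,100,105,5.7,D)
E
```

```text
time_s: 5.98
position: [0.605, 0.1267, 0.3119]
tool_rot: [[0.005, 0.279, 0.96], [-0.0, 0.96, -0.279], [-1.0, 0.001, 0.005]]
ft_force: [1.1, 0.4, 8.6]
grip_width: 0.0082
```

View pics/s6.png

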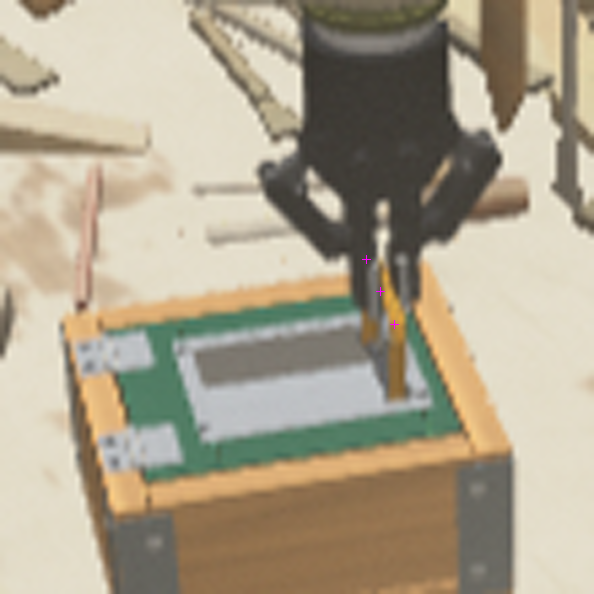

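```bash
python3 - <<'E'
import numpy as np
u,v=147.8,46.8
th=np.radians(np.linspace(0,98,25));x=-u*np.cos(th)+v*np.sin(th);z=u*np.sin(th)+v*np.cos(th)
for i in range(24): print(i,round(-(z[i+1]-z[i])/30,2),round(-(x[i+1]-x[i])/30,2))
print(x[-1]+86,z[-1]+105)
E
```

```text
0 -0.35 -0.12
1 -0.34 -0.15
2 -0.33 -0.17
3 -0.31 -0.19
4 -0.3 -0.22
5 -0.28 -0.24
6 -0.26 -0.26
7 -0.25 -0.27
8 -0.23 -0.29
9 -0.2 -0.31
10 -0.18 -0.32
11 -0.16 -0.33
12 -0.13 -0.34
13 -0.11 -0.35
14 -0.08 -0.36
15 -0.06 -0.36
16 -0.03 -0.37
17 -0.01 -0.37
18 0.02 -0.37
19 0.05 -0.37
20 0.07 -0.36
21 0.1 -0.36
22 0.12 -0.35
23 0.15 -0.34
152.91432993900315 244.84831943507305
```

```bash
python3 -m inch '[[1,[-0.35,0,-0.12],0],[1,[-0.34,0,-0.15],0],[1,[-0.33,0,-0.17],0],[1,[-0.31,0,-0.19],0],[1,[-0.30,0,-0.22],0],[1,[-0.28,0,-0.24],0],[1,[-0.26,0,-0.26],0],[1,[-0.25,0,-0.27],0]]' 50
python3 - <<'E'
from loc import *
D=np.array([bar(np.radians(32),1.65,y) for y in(-.033,0,.033)])
crop("side","s7.png",215,130,130,130,4.6,D)
E
```

```text
time_s: 6.75
position: [0.5576, 0.1405, 0.3839]
tool_rot: [[0.004, 0.279, 0.96], [-0.0, 0.96, -0.279], [-1.0, 0.001, 0.004]]
ft_force: [7.2, 0.9, -4.3]
grip_width: 0.0068
```

View pics/s7.png

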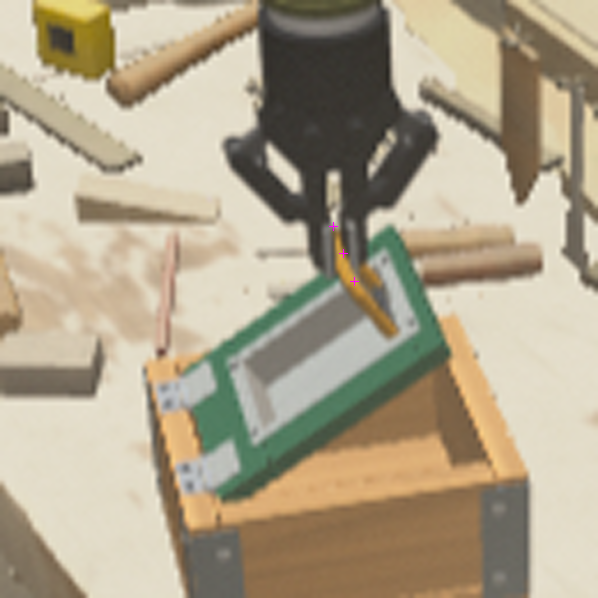

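Works as modelled: hatch about 33° open, bar held. Continue.

```bash
python3 -m inch '[[1,[-0.23,0,-0.29],0],[1,[-0.20,0,-0.31],0],[1,[-0.18,0,-0.32],0],[1,[-0.16,0,-0.33],0],[1,[-0.13,0,-0.34],0],[1,[-0.11,0,-0.35],0],[1,[-0.08,0,-0.36],0],[1,[-0.06,0,-0.36],0]]' 50
python3 -m inch '[[1,[-0.03,0,-0.37],0],[1,[-0.01,0,-0.37],0],[1,[0.02,0,-0.37],0],[1,[0.05,0,-0.37],0],[1,[0.07,0,-0.36],0],[1,[0.10,0,-0.36],0],[1,[0.12,0,-0.35],0],[1,[0,0,0],0]]'
python3 - <<'E'
from loc import *
D=np.array([hatch(np.radians(94),u,0,y) for u in (0,.17) for y in(-.0715,.0715)])
crop("side","s8.png",205,110,150,150,4,D);crop("top","t8.png",215,195,120,125,4.8,D)
E
```

```text
time_s: 7.47
position: [0.481, 0.1628, 0.4188]
tool_rot: [[0.006, 0.279, 0.96], [0.0, 0.96, -0.279], [-1.0, 0.002, 0.006]]
ft_force: [7.1, 0.9, 0.5]
grip_width: 0.0067
time_s: 8.13
position: [0.4061, 0.1846, 0.4087]
tool_rot: [[0.002, 0.278, 0.961], [0.001, 0.961, -0.278], [-1.0, 0.002, 0.002]]
ft_force: [-2.7, 4.3, 4.4]
grip_width: 0.0067
```

View pics/s8.png

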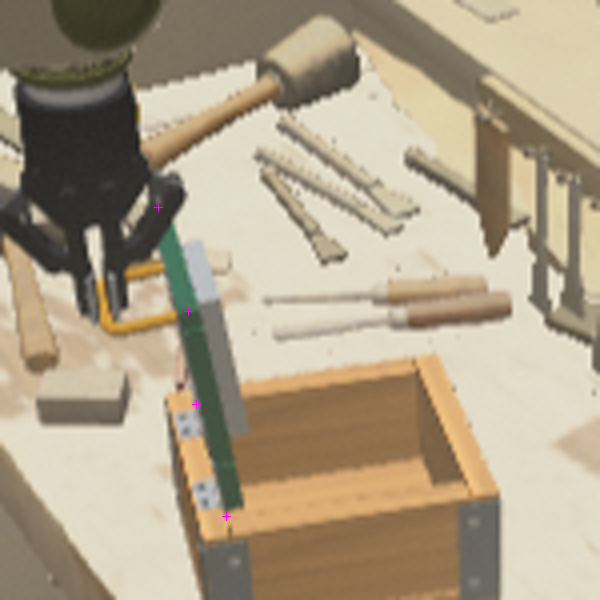

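View pics/t8.png

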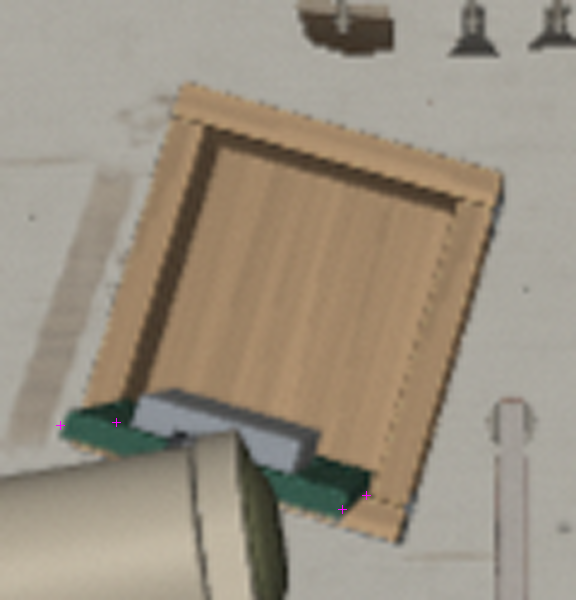

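```bash
python3 -m inch '[[0.4,[0,0,0],0],[0.4,[0,0,0],0],[0.4,[0,0,0],0],[0.4,[-0.5,0,0],0],[0.4,[-0.8,0,0],0],[0.4,[-0.8,0,0],0],[0.4,[-0.8,0,0],0],[0.4,[-0.8,0,0],0]]' 50
python3 - <<'E'
from loc import *
print(env.observe()["q"])
D=np.array([hatch(np.radians(93),u,0,y) for u in (0,.17) for y in(-.0715,.0715)])
crop("side","s9.png",205,110,150,150,4,D);crop("top","t9.png",215,195,120,125,4.8,D)
E
```

```text
time_s: 8.9
position: [0.4073, 0.1838, 0.5198]
tool_rot: [[-0.001, 0.279, 0.96], [-0.001, 0.96, -0.279], [-1.0, -0.001, -0.001]]
ft_force: [-0.1, 0.2, 0.1]
grip_width: 0.0257
[ 9.05250675e+00  7.53238202e+00  7.53435861e+01 -2.18052717e-02
  9.71757946e+01  2.52307076e+01]
```

View pics/s9.png

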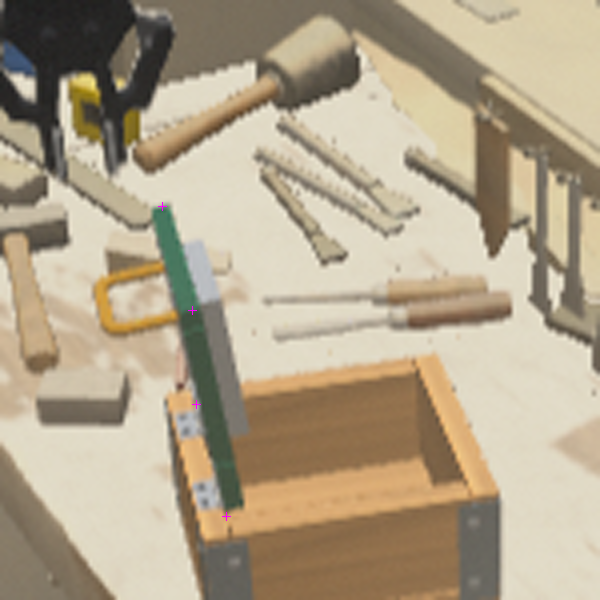

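```bash
python3 -m inch '[[0.4,[0,-0.8,0.4],0],[0.4,[0,-0.8,0.4],0],[0.4,[0,-0.8,0.4],0],[0.4,[0,-0.8,0.4],0],[0.4,[0,-0.8,0.4],0],[0.4,[0,-0.8,0.4],0],[0.4,[0,-0.8,0.4],0],[0.4,[0,-0.8,0.4],0]]'
python3 -m inch '[[-1,[0,-0.8,0.4],-1],[-1,[0,0,0],-1],[-1,[0,0,0],-1],[-1,[0,0,0],-1],[-1,[0,0,0],-1],[-1,[0,0,0],-1],[-1,[0,0,0],-1],[-1,[0,0,0],-1]]'
python3 -m inch '[[-1,[0,0,0],-1],[-1,[0,0,0],-1],[-1,[0,0,0],-1],[-1,[0,0,0],-1],[-1,[0,0,0],-1],[-1,[0,0,0],-1],[-1,[0,0,0],-1],[-1,[0,0,0],-1]]'
python3 - <<'E'
from h import *
s=env.observe();print(s["q"],s["position"],s["tool_rot"])
R=s["tool_rot"];print("tool d/30mm",R.T@(np.array([.4876,-.2244,.30])-s["position"])/.03)
for n,pts in(("top",[(120,310),(215,98),(325,155),(225,360)]),):
    for x,y in pts: print(atz(n,x/10-.5+390,y/10-.5+260,.06))
E
```

```text
time_s: 9.67
position: [0.4462, -0.0286, 0.5179]
tool_rot: [[-0.002, 0.279, 0.96], [0.0, 0.96, -0.279], [-1.0, -0.0, -0.002]]
ft_force: [0.6, 0.7, -0.8]
grip_width: 0.0255
time_s: 10.33
position: [0.4511, -0.0537, 0.5178]
tool_rot: [[-0.002, -0.408, 0.913], [0.0, 0.913, 0.408], [-1.0, 0.001, -0.002]]
ft_force: [-0.0, -0.2, -0.2]
grip_width: 0.0857
time_s: 11.0
position: [0.4511, -0.0537, 0.5178]
tool_rot: [[-0.002, -0.899, 0.437], [0.0, 0.437, 0.899], [-1.0, 0.002, -0.0]]
ft_force: [0.1, -0.5, 0.3]
grip_width: 0.0853
[-2.17774877e+01  8.37469052e+00  7.46374018e+01 -1.82385793e-02
  9.70972461e+01 -8.58512914e+01] [ 0.45105836 -0.05370328  0.51781631] [[-1.88932074e-03 -8.99339134e-01  4.37247703e-01]
 [ 4.14652482e-04  4.37247741e-01  8.99341004e-01]
 [-9.99998129e-01  1.88044946e-03 -4.53188023e-04]]
tool d/30mm [ 7.25586959 -3.59698908 -4.58126998]
[ 0.46588289 -0.19608636  0.06      ]
[ 0.52317741 -0.22311886  0.06      ]
[ 0.50763573 -0.25253419  0.06      ]
[ 0.45238013 -0.22409471  0.06      ]
```

```bash
python3 -m inch '[[-1,[0.2,-0.6,-0.76],0],[-1,[0.2,-0.6,-0.76],0],[-1,[0.2,-0.6,-0.76],0],[-1,[0.2,-0.6,-0.76],0],[-1,[0.2,-0.6,-0.76],0],[-1,[0.2,-0.6,-0.76],0],[-1,[0.9,0,0],0],[-1,[0.9,0,0],0]]'
python3 -m inch '[[-1,[0.9,0,0],0],[-1,[0.9,0,0],0],[-1,[0.9,0,0],0],[-1,[0.9,0,0],0],[-1,[0.5,0,0],0],[-1,[0,0,0],0],[-1,[0,0,0],0],[-1,[0,0,0],0]]'
python3 - <<'E'
from h import *
s=env.observe();print(s["q"],s["position"])
crop("side","s10.png",270,240,120,120,5);crop("top","t10.png",370,240,90,90,6.5)
E
```

```text
time_s: 11.67
position: [0.4875, -0.2256, 0.427]
tool_rot: [[-0.0, -0.897, 0.443], [-0.0, 0.443, 0.897], [-1.0, 0.0, -0.0]]
ft_force: [0.4, -0.6, -1.0]
grip_width: 0.0853
time_s: 12.33
position: [0.4877, -0.2241, 0.3066]
tool_rot: [[0.001, -0.898, 0.441], [-0.001, 0.441, 0.898], [-1.0, -0.001, -0.0]]
ft_force: [0.2, -0.5, -0.1]
grip_width: 0.0852
[-3.73180179e+01  2.58109293e+01  8.54000803e+01 -5.92726223e-03
  6.87153177e+01 -1.01155206e+02] [ 0.48774322 -0.22406724  0.30657375]
```

View pics/s10.png

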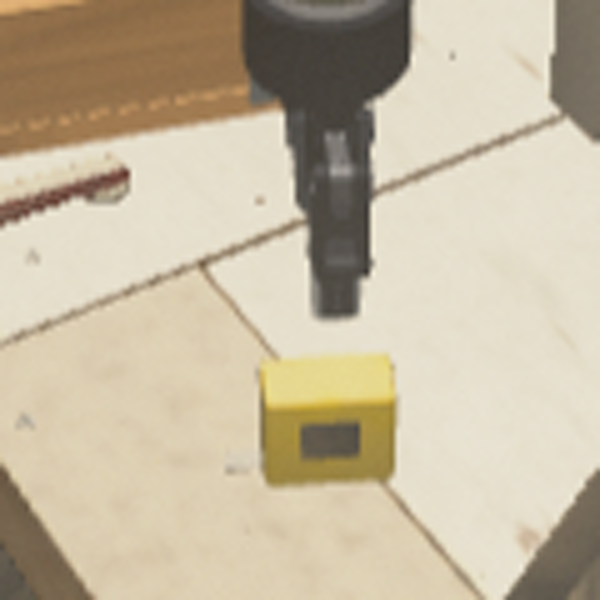

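View pics/t10.png

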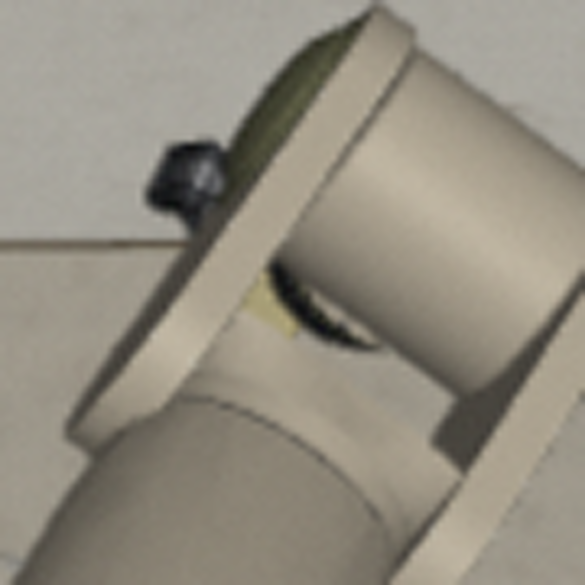

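```bash
python3 -m inch '[[-1,[0.6,0,0],0],[-1,[0.6,0,0],0],[-1,[0.6,0,0],0],[-1,[0.5,0,0],0],[-1,[0.4,0,0],0],[-1,[0.4,0,0],0],[-1,[0.4,0,0],0],[-1,[0,0,0],0]]'
python3 -m inch '[[-0.5,[0,0,0],0],[0,[0,0,0],0],[0.5,[0,0,0],0],[1,[0,0,0],0],[1,[0,0,0],0],[1,[0,0,0],0],[1,[0,0,0],0],[1,[0,0,0],0]]' 40
python3 - <<'E'
from h import *
crop("side","s11.png",270,240,120,120,5)
E
```

```text
time_s: 13.1
position: [0.4874, -0.2238, 0.1997]
tool_rot: [[-0.002, -0.898, 0.441], [0.001, 0.441, 0.898], [-1.0, 0.002, 0.0]]
ft_force: [-0.3, 1.5, 0.2]
grip_width: 0.0853
time_s: 13.77
position: [0.4877, -0.2239, 0.2015]
tool_rot: [[0.001, -0.898, 0.441], [-0.001, 0.441, 0.898], [-1.0, -0.001, -0.0]]
ft_force: [-1.4, -0.0, 6.4]
grip_width: 0.0333
```

View pics/s11.png

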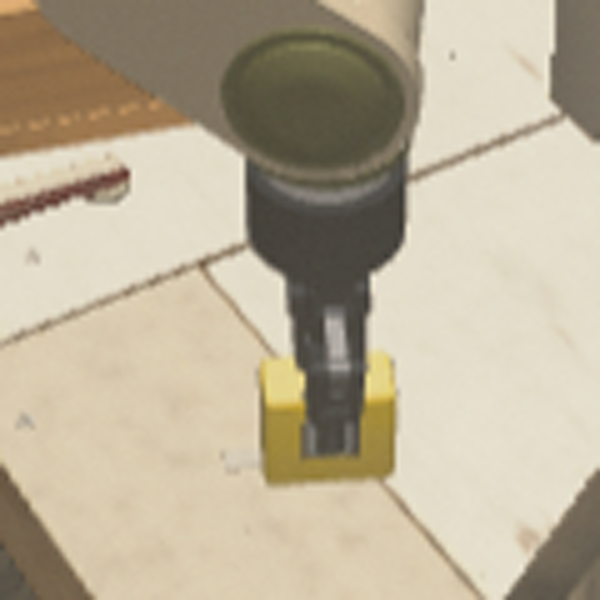

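```bash
python3 -m inch '[[1,[-0.3,0,0],0],[1,[-0.7,0,0],0],[1,[-1,0,0],0],[1,[-1,0,0],0],[1,[-1,0,0],0],[1,[-1,0,0],0],[1,[-1,0,0],0],[1,[-1,0,0],0]]' 40
python3 -m inch '[[1,[-0.5,0,0],0],[1,[0,0.2,0.7],0],[1,[0,0.2,0.8],0],[1,[0,0.2,0.9],0],[1,[0,0.2,0.9],0],[1,[0,0.2,0.9],0],[1,[0,0.2,0.9],0],[1,[0,0.2,0.9],0]]'
python3 -m inch '[[1,[0,0.2,0.9],0],[1,[0,0.2,0.9],0],[1,[0,0.2,0.9],0],[1,[0,0.2,0.9],0],[1,[0,0.2,0.9],0],[1,[0,0.2,0.8],-0.7],[1,[0,0,0],-0.7],[1,[0,0,0],-0.5]]'
python3 - <<'E'
from loc import *
s=env.observe();t=W(L,np.array([[-.03,0,.35]]))[0];print(s["q"],s["ft_force"],t)
R=s["tool_rot"];print("d/30mm",R.T@(t-s["position"])/.03, np.degrees(np.arctan2(R[1,1],R[0,1])),np.degrees(L[3]))
crop("side","s12.png",205,90,170,170,4);crop("top","t12.png",205,155,150,150,4)
E
```

```text
time_s: 14.48
position: [0.4871, -0.2234, 0.4126]
tool_rot: [[-0.0, -0.898, 0.441], [0.0, 0.441, 0.898], [-1.0, 0.001, 0.0]]
ft_force: [0.8, 0.2, -2.5]
grip_width: 0.0333
time_s: 15.15
position: [0.529, -0.0423, 0.426]
tool_rot: [[-0.001, -0.898, 0.441], [0.0, 0.441, 0.898], [-1.0, 0.001, -0.0]]
ft_force: [0.8, 0.1, -1.6]
grip_width: 0.0335
time_s: 15.82
position: [0.5667, 0.1163, 0.4256]
tool_rot: [[-0.001, -0.96, 0.281], [0.0, 0.281, 0.96], [-1.0, 0.001, -0.0]]
ft_force: [-0.3, 0.2, -2.8]
grip_width: 0.0335
[-1.17093863e-01  2.39798291e+01  6.73477524e+01  2.15933846e-03
  8.87389663e+01 -7.37776125e+01] [-0.30239368  0.16547389 -2.78738545] [0.57706654 0.13650088 0.34813422]
d/30mm [ 2.58322845 -0.14401122  0.74224649] 163.66046057295915 163.55599685731863
```

View pics/s12.png

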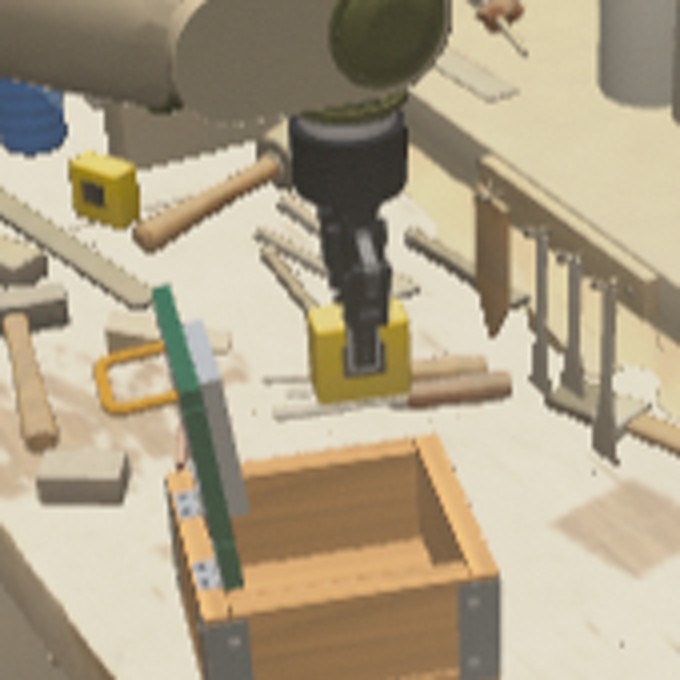

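View pics/t12.png

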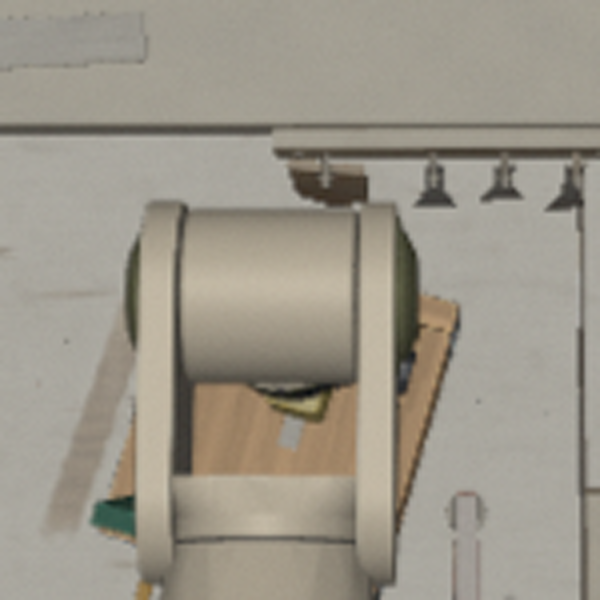

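```bash
python3 - <<'E'
from loc import *
o,d=ray("side",302,100)
for x in(.55,.567,.58): k=(x-o[0])/d[0];print(o+k*d)
# bottom edge of forearm, crop pts (175,108) bottom left of wrist housing, (0,75)
for p in((180,105),(100,90),(5,75)):
    u,v=205+p[0]/4,90+p[1]/4;o,d=ray("side",u,v)
    print(p,[ (o+(y-o[1])/d[1]*d).round(3) for y in(.03,.1)])
# kinematic planar fit
Q=np.array([[21.84,74.39,.4041,.238,.4957],[31.45,83.01,.2652,.551,.1425],[7.53,75.34,.5198,.4073,.1838],[8.37,74.64,.5178,.451,-.0537],[25.81,85.40,.3066,.4877,-.2241],[23.98,67.35,.4256,.5667,.1163]])
a=np.radians(Q[:,0]);b=a+np.radians(Q[:,1]);r=np.sqrt(Q[:,3]**2+Q[:,4]**2-.117**2)
A=np.vstack([np.c_[np.sin(a),np.sin(b),np.ones(6),np.zeros(6)],np.c_[np.cos(a),np.cos(b),np.zeros(6),np.ones(6)]])
s=np.linalg.lstsq(A,np.r_[r,Q[:,2]],rcond=None);print(s[0],(A@s[0]-np.r_[r,Q[:,2]]).round(4))
E
```

```text
[0.55       0.02538869 0.51403965]
[0.567      0.05718063 0.49873036]
[0.58       0.08149211 0.48702325]
(180, 105) [array([0.419, 0.03 , 0.504]), array([0.448, 0.1  , 0.47 ])]
(100, 90) [array([0.373, 0.03 , 0.524]), array([0.399, 0.1  , 0.491])]
(5, 75) [array([0.321, 0.03 , 0.545]), array([0.343, 0.1  , 0.513])]
[0.40687836 0.36784177 0.01579364 0.06896299] [-0.0045  0.0059  0.0028  0.0013  0.0121 -0.0177  0.0026 -0.0014 -0.0018
 -0.0015 -0.0044  0.0066]
```

```bash
python3 -m inch '[[1,[0,-0.24,0.37],0],[1,[0,-0.24,0.37],0],[1,[0.5,0,0],0],[1,[0.7,0,0],0],[1,[0.7,0,0],0],[1,[0.7,0,0],0],[1,[0.7,0,0],0],[1,[0.5,0,0],0]]'
python3 - <<'E'
from loc import *
s=env.observe();t=W(L,np.array([[-.04,0,.2135]]))[0];print(s["q"],s["ft_force"],t)
R=s["tool_rot"];print("d/30mm",R.T@(t-s["position"])/.03, np.degrees(np.arctan2(R[1,1],R[0,1])))
crop("side","s13.png",205,110,150,150,4)
E
```

```text
time_s: 16.58
position: [0.5868, 0.1316, 0.31]
tool_rot: [[-0.002, -0.957, 0.289], [-0.0, 0.289, 0.957], [-1.0, 0.002, -0.001]]
ft_force: [0.1, 0.1, -2.8]
grip_width: 0.0336
[ 1.37224894e+00  3.14462190e+01  7.42753359e+01  2.39605766e-03
  7.44215644e+01 -7.18362971e+01] [ 0.10576665  0.05623121 -2.83668802] [0.58665751 0.1336701  0.21163422]
d/30mm [3.27939366 0.01602669 0.06754156] 163.2078490906057
```

View pics/s13.png

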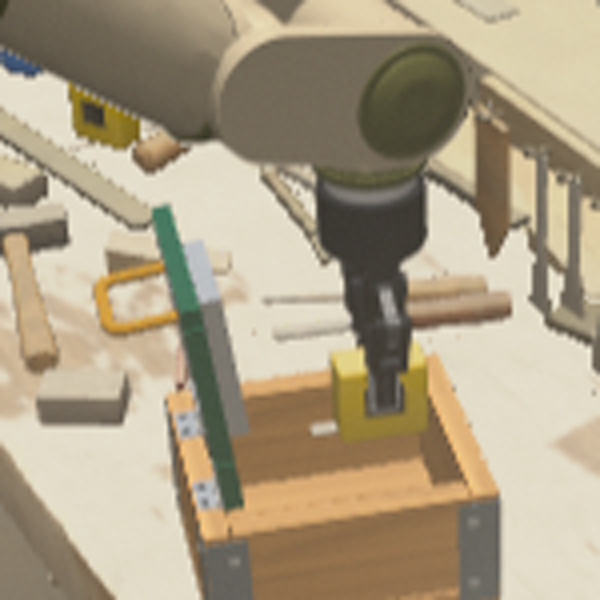

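```bash
python3 - <<'E'
from loc import *
print(atz("top",305,155+80,.5),atz("top",240,155+80,.5))
for y in(.04,.055):
  for p in((218,100),(222,135),(240,162),(280,165),(330,168),(200,138),(140,118),(60,75)):
    o,d=ray("side",205+p[0]/4,110+p[1]/4);X=o+(y-o[1])/d[1]*d
    # ~2D in locker x
    lx=((X-L[:3])@np.array([np.cos(L[3]),np.sin(L[3]),0]))*1e3
    print(y,p,X.round(3),"after drop z",round(X[2]-.0985,3))
print([ (n,hatch(np.radians(93),u,v,y).round(3)) for n,u,v in(("top out",.17,0),("top in",.17,-.014),("dish",.154,-.03)) for y in(-.07,.07)])
E
```

```text
[0.55570322 0.05452004 0.5       ] [0.55602234 0.18137846 0.5       ]
0.04 (218, 100) [0.442 0.04  0.447] after drop z 0.349
0.04 (222, 135) [0.443 0.04  0.425] after drop z 0.326
0.04 (240, 162) [0.453 0.04  0.404] after drop z 0.305
0.04 (280, 165) [0.479 0.04  0.395] after drop z 0.296
0.04 (330, 168) [0.512 0.04  0.383] after drop z 0.285
0.04 (200, 138) [0.429 0.04  0.427] after drop z 0.328
0.04 (140, 118) [0.393 0.04  0.449] after drop z 0.351
0.04 (60, 75) [0.349 0.04  0.487] after drop z 0.389
0.055 (218, 100) [0.449 0.055 0.439] after drop z 0.341
0.055 (222, 135) [0.449 0.055 0.416] after drop z 0.318
0.055 (240, 162) [0.459 0.055 0.395] after drop z 0.297
0.055 (280, 165) [0.486 0.055 0.386] after drop z 0.287
0.055 (330, 168) [0.52  0.055 0.374] after drop z 0.276
0.055 (200, 138) [0.435 0.055 0.418] after drop z 0.32
0.055 (140, 118) [0.398 0.055 0.441] after drop z 0.343
0.055 (60, 75) [0.354 0.055 0.48 ] after drop z 0.381
[('top out', array([0.477, 0.239, 0.273])), ('top out', array([0.437, 0.105, 0.273])), ('top in', array([0.491, 0.235, 0.274])), ('top in', array([0.451, 0.101, 0.274])), ('dish', array([0.507, 0.23 , 0.258])), ('dish', array([0.467, 0.096, 0.258]))]
```

```bash
python3 -m inch '[[1,[0.3,0,0.07],0],[1,[0.4,0,0],0],[1,[0.4,0,0],0],[1,[0.4,0,0],0],[1,[0.4,0,0],0],[1,[0.2,0,0],0],[1,[0,0,0],0],[1,[0,0,0],0]]'
python3 - <<'E'
from loc import *
crop("side","s14.png",205,110,150,150,4)
print(env.observe()["q"])
E
```

```text
time_s: 17.3
position: [0.588, 0.134, 0.2494]
tool_rot: [[0.001, -0.958, 0.287], [0.0, 0.287, 0.958], [-1.0, -0.001, 0.0]]
ft_force: [0.3, 0.5, -2.0]
grip_width: 0.0334
[ 1.60120654e+00  3.53542754e+01  7.81468174e+01  1.43942063e-03
  6.64074865e+01 -7.17251819e+01]
```

View pics/s14.png

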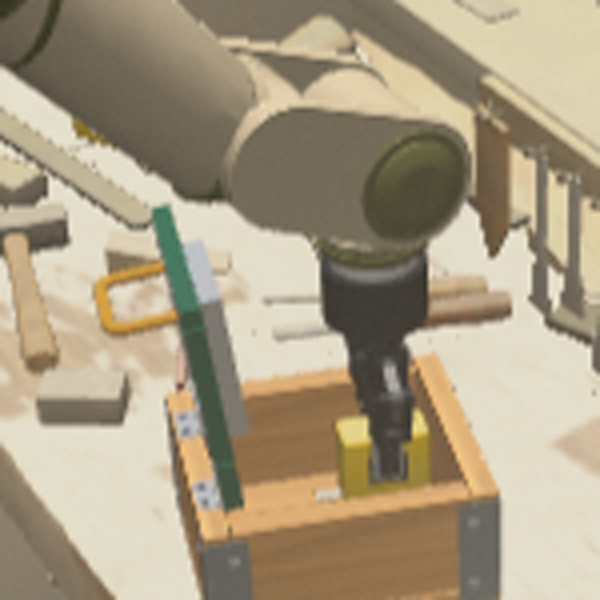

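```bash
python3 -m inch '[[1,[0.25,0,0],0],[1,[0.25,0,0],0],[1,[0.2,0,0],0],[1,[0.2,0,0],0],[1,[0.1,0,0],0],[1,[0.1,0,0],0],[1,[0,0,0],0],[1,[0,0,0],0]]'
python3 - <<'E'
from loc import *
s=env.observe();print(s["position"],s["ft_force"])
crop("side","s15.png",205,110,150,150,4)
E
```

```text
time_s: 18.02
position: [0.5872, 0.1339, 0.2209]
tool_rot: [[0.003, -0.958, 0.286], [-0.001, 0.286, 0.958], [-1.0, -0.003, -0.0]]
ft_force: [-18.7, -4.0, 44.9]
grip_width: 0.0338
[0.58721123 0.13394632 0.22088492] [-18.66297403  -3.97185663  44.93064329]
```

View pics/s15.png

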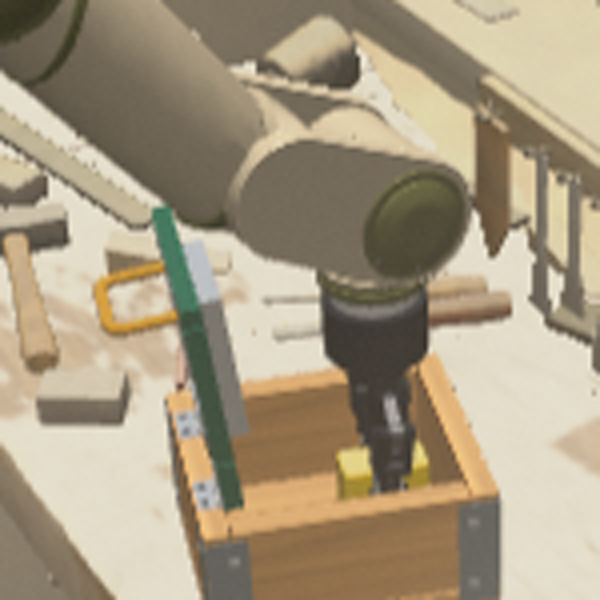

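```bash
python3 -m inch '[[1,[-0.2,0,0],0],[1,[0,0,0],0],[1,[0,0,0],0],[1,[0,0,0],0],[1,[0,0,0],0],[1,[0,0,0],0],[1,[0,0,0],0],[1,[0,0,0],0]]'
python3 - <<'E'
from loc import *
crop("side","s16.png",255,185,85,75,9)
crop("top","t16.png",215,175,120,125,4.8)
E
```

```text
time_s: 18.73
position: [0.5877, 0.134, 0.2212]
tool_rot: [[-0.001, -0.958, 0.287], [-0.0, 0.287, 0.958], [-1.0, 0.001, -0.0]]
ft_force: [0.4, 0.0, -1.7]
grip_width: 0.0333
```

View pics/s16.png

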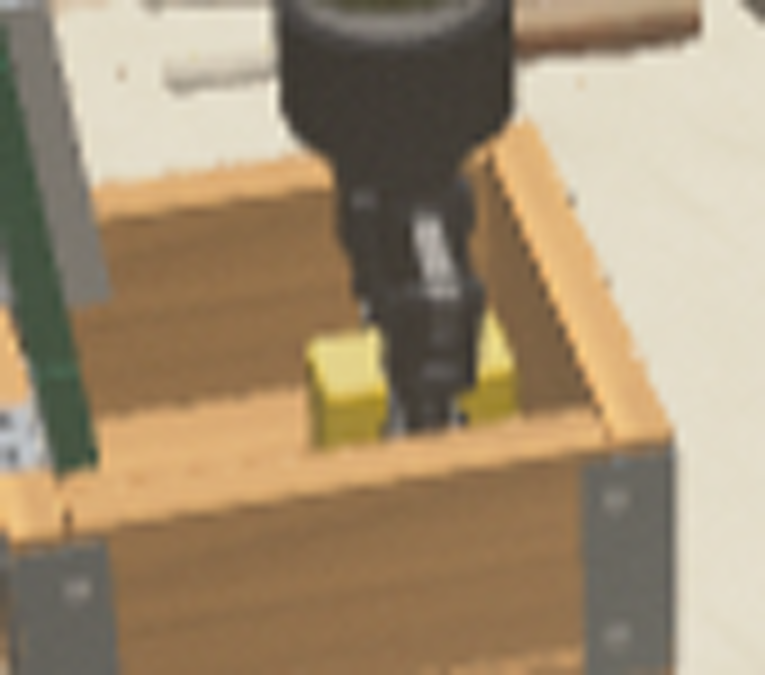

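View pics/t16.png

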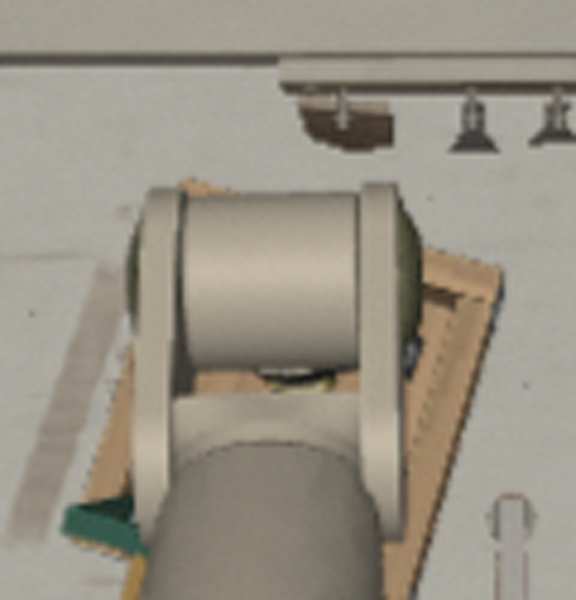

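```bash
python3 - <<'E'
from loc import *
ex=np.array([np.cos(L[3]),np.sin(L[3]),0]);ey=np.array([-ex[1],ex[0],0])
def ont(px,off,c):
    o,d=ray("side",*px);k=((c-o)@ey+off)/(d@ey);X=o+k*d
    return ((X-L[:3])@ex*1e3).round(1),((X-L[:3])@ey*1e3).round(1),X[2].round(4)
c=env.observe()["position"]
for p in((322,400),(383,395),(470,380),(515,368)): print(ont((255+p[0]/9-.5,185+p[1]/9-.5),.0165,c))
c13=np.array([.5868,.1316,0])
print("s13 TCP .310: top edge, bottom edge")
for p in((337,392),(425,380),(342,440),(427,430)): print(ont((205+p[0]/4-.5,110+p[1]/4-.5),.0165,c13))
print("s14 TCP .2494")
for p in((340,452),(429,440),(342,498),(430,487)): print(ont((205+p[0]/4-.5,110+p[1]/4-.5),.0165,np.array([.588,.134,0])))
E
```

```text
(np.float64(-7.1), np.float64(15.9), np.float64(0.0796))
(np.float64(-27.4), np.float64(15.9), np.float64(0.0777))
(np.float64(-56.6), np.float64(15.9), np.float64(0.0783))
(np.float64(-71.8), np.float64(15.9), np.float64(0.0803))
s13 TCP .310: top edge, bottom edge
(np.float64(-5.9), np.float64(18.4), np.float64(0.1571))
(np.float64(-70.1), np.float64(18.4), np.float64(0.1561))
(np.float64(-7.5), np.float64(18.4), np.float64(0.1151))
(np.float64(-70.5), np.float64(18.4), np.float64(0.1124))
s14 TCP .2494
(np.float64(-6.0), np.float64(15.8), np.float64(0.1029))
(np.float64(-72.4), np.float64(15.8), np.float64(0.1014))
(np.float64(-5.5), np.float64(15.8), np.float64(0.0613))
(np.float64(-72.2), np.float64(15.8), np.float64(0.0587))
```

```bash
python3 - <<'E'
import cv2
a=cv2.imread("pics/s13.png")[320:460,290:460];b=cv2.imread("pics/s14.png")[390:530,290:460]
cv2.imwrite("pics/z13.png",cv2.resize(cv2.hconcat([a,b]),None,fx=2.3,fy=2.3,interpolation=cv2.INTER_CUBIC))
E
```

```text
(no output)
```

View pics/z13.png

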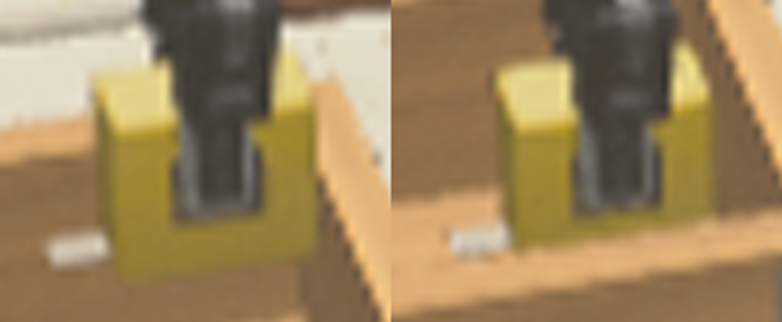

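```bash
python3 - <<'E'
from loc import *
a=optics.get_image("side")[:,:,::-1];b=optics.get_image("top")[:,:,::-1]
k=lambda im,x,y:cv2.resize(im[y:y+60,x:x+60],(480,480),interpolation=cv2.INTER_CUBIC)
cv2.imwrite("pics/j.png",np.hstack([k(a,290,270),k(b,325,250)]))
print("tape s16 front corners", env.observe()["ft_force"])
E
```

```text
tape s16 front corners [ 0.48323471 -0.60257213 -2.38756342]
```

View pics/j.png

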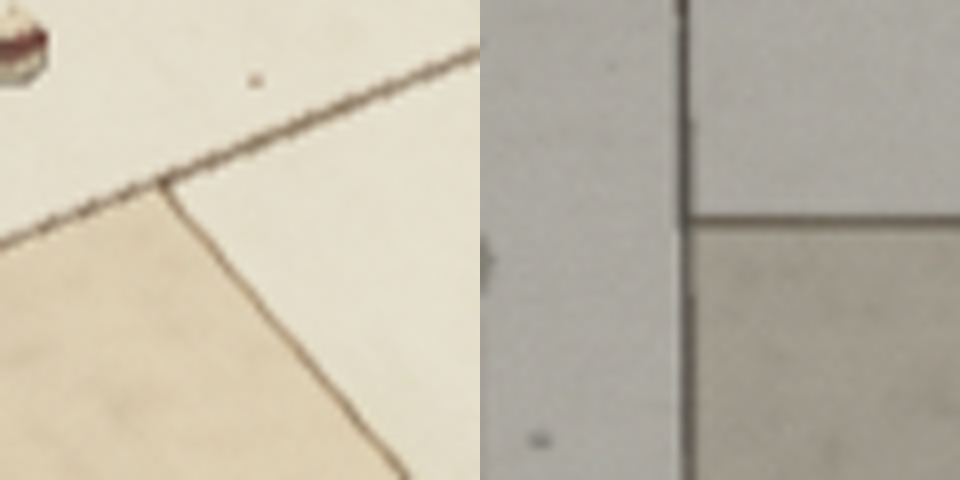

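```bash
python3 - <<'E'
from loc import *
print(tri((290+165/8-.5,270+182/8-.5),(325+(688-480)/8-.5,250+222/8-.5)))
E
```

```text
(array([ 0.50650071, -0.06249617, -0.00086731]), array([-0.21221238,  0.03179151]), array([ 0.0836995 , -0.19221734]))
```

```bash
python3 - <<'E'
from loc import *
import cv2
a=cv2.imread("pics/s9.png")[340:560,180:500];b=cv2.imread("pics/t9.png")[70:300,100:500]
cv2.imwrite("pics/z9.png",cv2.resize(a,None,fx=2.4,fy=2.4)); cv2.imwrite("pics/zt9.png",cv2.resize(b,None,fx=2,fy=2))
for z in(.0,.01,.02): 
  X=W(L,np.array([[-.086,-.0735,z+.0019]]));print(z,(proj("side",X)+.5-[205,110])*4*2.4-np.array([180,340])*2.4,((proj("top",X)+.5-[215,195])*4.8-[100,70])*2)
E
```

```text
0.0 [[582.43922085 334.18582662]] [[247.73946033 165.89297721]]
0.01 [[581.69526041 309.67337157]] [[244.35424625 160.63986263]]
0.02 [[580.94603722 284.9875164 ]] [[240.92681744 155.32123997]]
```

View pics/z9.png

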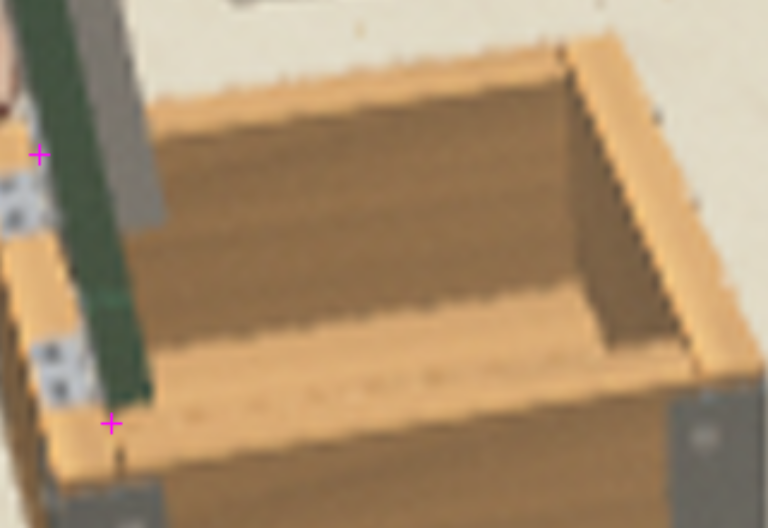

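View pics/zt9.png

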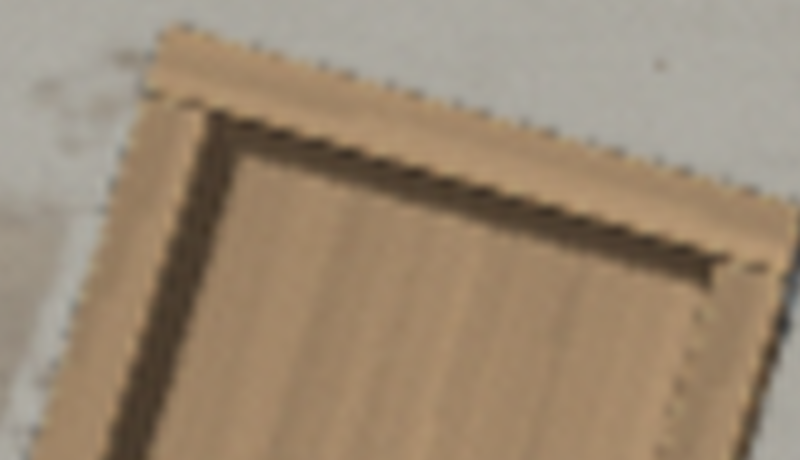

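```bash
python3 -m inch '[[1,[0.02,0,0],0],[1,[0.02,0,0],0],[0.3,[0,0,0],0],[0.2,[0,0,0],0],[0.1,[0,0,0],0],[0,[0,0,0],0],[-0.15,[0,0,0],0],[-0.15,[0,0,0],0]]'
python3 - <<'E'
from loc import *
crop("side","s17.png",255,185,85,75,9)
s=env.observe();print(s["position"],s["ft_force"])
E
```

```text
time_s: 19.6
position: [0.5878, 0.134, 0.2205]
tool_rot: [[0.0, -0.958, 0.287], [-0.0, 0.287, 0.958], [-1.0, -0.0, 0.0]]
ft_force: [0.4, -0.3, -0.3]
grip_width: 0.0491
[0.58778949 0.13398817 0.220496  ] [ 0.27299713  0.75328624 -0.06410192]
```

View pics/s17.png

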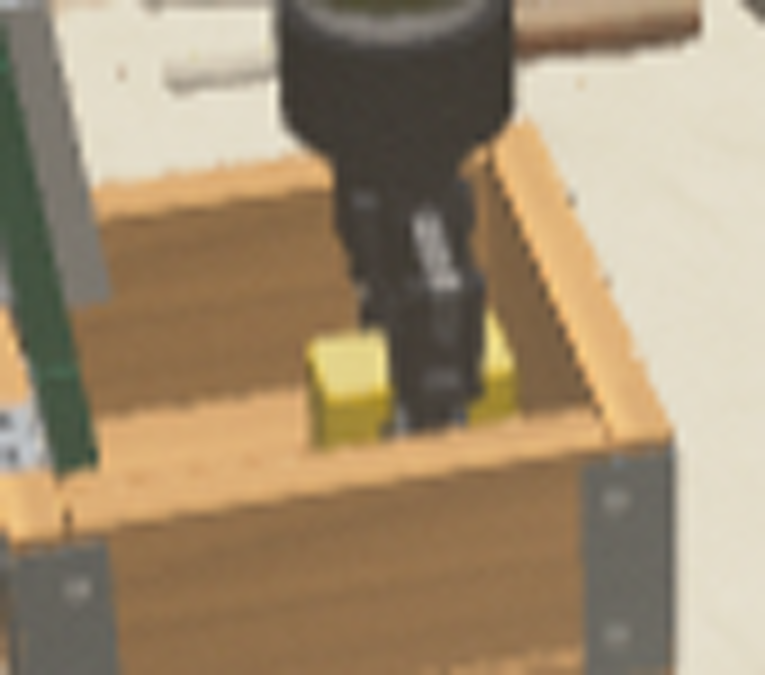

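```bash
python3 -m inch '[[-0.15,[-0.3,0,0],0],[-0.15,[-0.5,0,0],0],[-0.15,[-0.8,0,0],0],[-0.15,[-1,0,0],0],[-0.15,[-1,0,0],0],[-0.15,[-1,0,0],0],[-0.15,[-1,0,0],0],[-0.15,[-1,0,0],0]]'
python3 -m inch '[[-0.15,[-1,0,0],0],[-0.15,[-1,0,0],0],[-0.15,[-0.4,0,-0.9],0],[-0.15,[0,0,-0.9],0],[-0.15,[0,0,-0.9],0],[-0.15,[0,0,-0.9],0],[-0.15,[0,0,-0.9],0],[-0.15,[0,0,-0.9],0]]'
python3 -m inch '[[-0.15,[0,0,-0.9],0],[-0.15,[0,0,-0.9],0],[-0.15,[0,0,-0.9],0],[-0.15,[0,0,-0.9],0],[-0.15,[0,0,-0.9],0],[-0.15,[0,0,-0.9],0],[-0.15,[0,0,-0.5],0],[-0.15,[0,0,0],0]]'
python3 - <<'E'
from loc import *
crop("side","s18.png",235,140,110,130,6);crop("top","t18.png",215,195,120,125,5)
cv2.imwrite("pics/full.png",np.hstack([optics.get_image(n)[:,:,::-1] for n in("side","top")])[::,::][:,:][::1])
E
```

```text
time_s: 20.32
position: [0.5872, 0.134, 0.421]
tool_rot: [[0.001, -0.958, 0.287], [0.0, 0.287, 0.958], [-1.0, -0.001, 0.0]]
ft_force: [0.8, -0.4, -0.2]
grip_width: 0.0494
time_s: 20.98
position: [0.5404, -0.0222, 0.4913]
tool_rot: [[0.001, -0.958, 0.286], [-0.0, 0.286, 0.958], [-1.0, -0.001, 0.0]]
ft_force: [0.2, -0.6, -0.4]
grip_width: 0.0494
time_s: 21.65
position: [0.4897, -0.193, 0.491]
tool_rot: [[0.0, -0.957, 0.29], [-0.001, 0.29, 0.957], [-1.0, -0.0, -0.001]]
ft_force: [-0.2, -0.1, -0.6]
grip_width: 0.0492
```

View pics/s18.png

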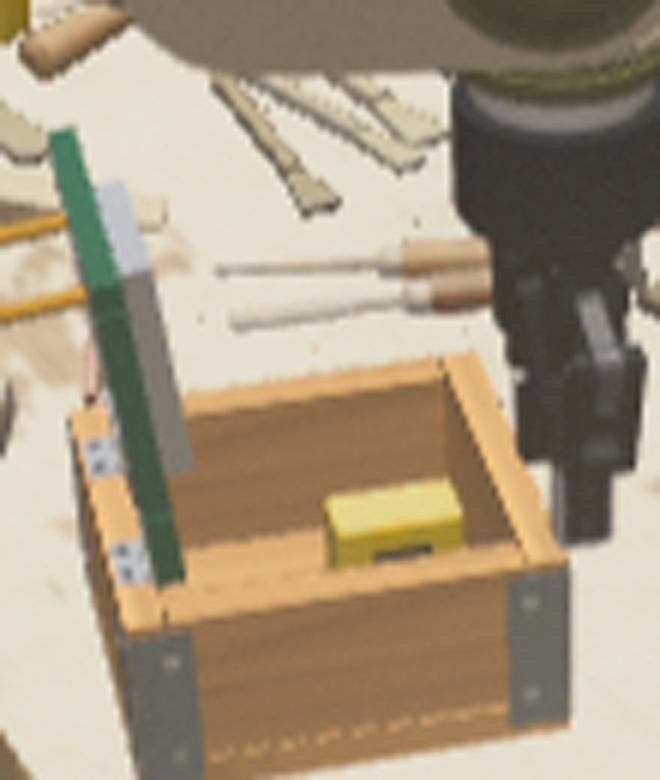

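View pics/t18.png

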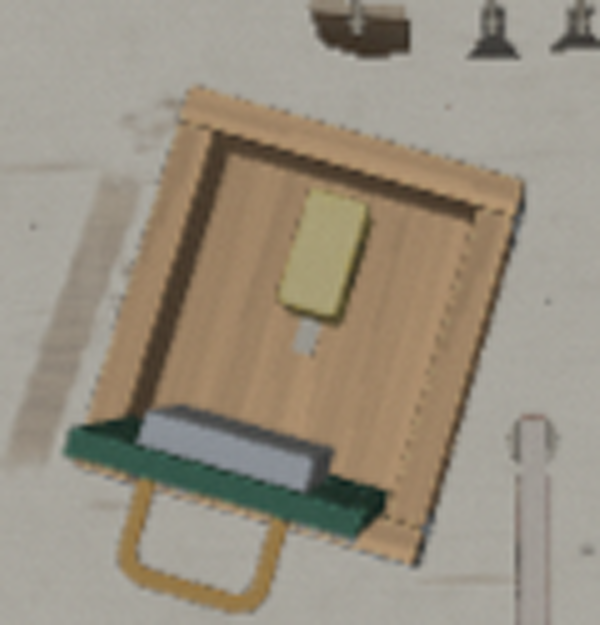

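```bash
python3 - <<'E'
from loc import *
ex=np.array([np.cos(L[3]),np.sin(L[3]),0]);ey=np.array([-ex[1],ex[0],0])
for a,b in[((327,497),(280,298)),((450,480),(315,188)),((463,540),(370,207)),((335,535),(338,318))]:
    X,e,_=tri(np.array(a)/6-.5+[235,140],np.array(b)/5-.5+[215,195]);print(X,(X-L[:3])@ex,(X-L[:3])@ey,e)
b0=cv2.imread("pics/top0.png").astype(int);b1=optics.get_image("top")[:,:,::-1].astype(int)
d=np.abs(b0-b1).sum(2);print("mug/bottle diff",(d[160:240,395:490]>60).sum())
a0=cv2.imread("pics/side0.png").astype(int);a1=optics.get_image("side")[:,:,::-1].astype(int)
print((np.abs(a0-a1).sum(2)[200:355,396:470]>60).sum())
cv2.imwrite("pics/sf.png",a1);cv2.imwrite("pics/tf.png",b1)
E
```

```text
[0.56273592 0.1571359  0.08108332] -0.010414222629331001 -0.015734296834261377 [ 0.20321107 -0.02787355]
[0.62252802 0.13881057 0.08037289] -0.07294813904969949 -0.015084365206469559 [ 0.21867758 -0.03460088]
[0.61377763 0.11005967 0.06465751] -0.07269442538781311 0.014967571979941587 [ 0.40036471 -0.06404678]
[0.55132404 0.12604942 0.0815597 ] -0.008269028972017716 0.017311108699864443 [ 0.38548403 -0.05363802]
mug/bottle diff 215
0[ WARN:0@2.004] global loadsave.cpp:1063 imwrite_ Unsupported depth image for selected encoder is fallbacked to CV_8U.
```

View pics/sf.png

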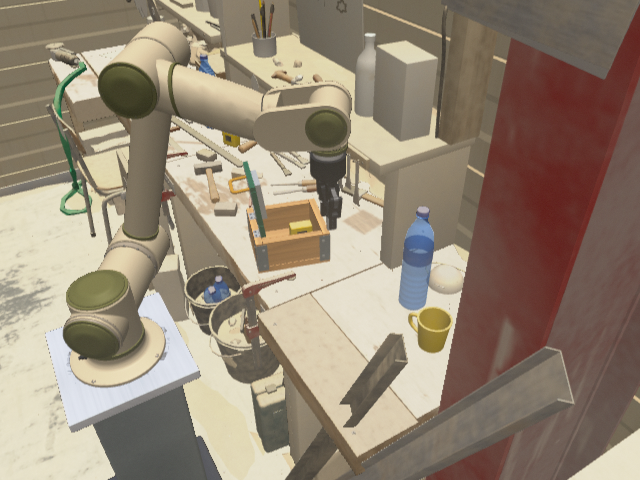

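View pics/tf.png

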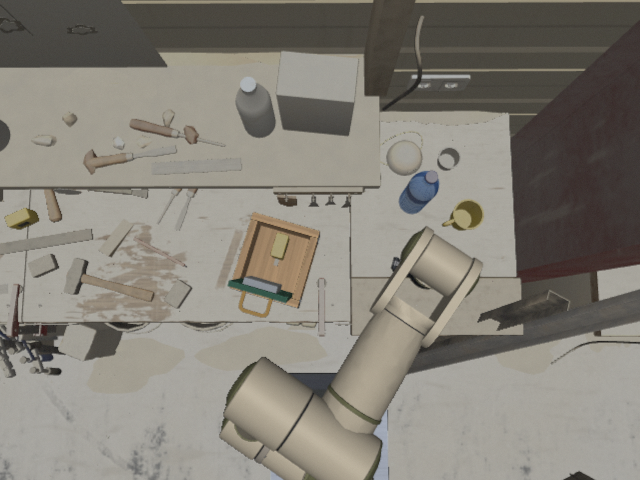

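```bash
python3 - <<'E'
from loc import *
def cen(im,box,thr):
    x0,y0,x1,y1=box;c=im[y0:y1,x0:x1]
    hsv=cv2.cvtColor(c,cv2.COLOR_BGR2HSV);m=((hsv[...,0]>20)&(hsv[...,0]<32)&(hsv[...,1]>85)&(hsv[...,2]>thr)).astype(np.uint8)
    n,l,s,ce=cv2.connectedComponentsWithStats(m);i=1+s[1:,4].argmax();
    return ce[i]+[x0,y0],s[i],hsv
s0=cv2.imread("pics/side0.png");t0=cv2.imread("pics/top0.png");s1=cv2.imread("pics/sf.png");t1=cv2.imread("pics/tf.png")
for S,T,bs,bt in((s0,t0,(315,305,355,345),(395,265,430,300)),(s1,t1,(285,215,318,240),(268,228,292,262))):
    for ths,tht in((195,130),(205,140),(215,145)):
        a,sa,h=cen(S,bs,ths);b,sb,_=cen(T,bt,tht);X,e,_=tri(a,b);print(ths,tht,sa[2:],sb[2:],a.round(2),b.round(2),X.round(4),e.round(2))
h=cv2.cvtColor(s0[305:345,320:352],cv2.COLOR_BGR2HSV);print(h[3:40:3,14])
h=cv2.cvtColor(s1[215:240,285:318],cv2.COLOR_BGR2HSV);print(h[::2,14])
h=cv2.cvtColor(t1[228:262,268:292],cv2.COLOR_BGR2HSV);print(h[::2,12])
E
```

```text
195 130 [ 27  11 247] [ 4  9 11] [335.1  315.84] [403.36 287.45] [ 0.4848 -0.2088  0.0429] [-4.33  0.64]
205 140 [ 27  10 233] [3 8 8] [335.22 315.64] [403.75 286.5 ] [ 0.4862 -0.2092  0.0435] [-3.85  0.57]
215 145 [ 27  10 221] [2 5 5] [335.14 315.54] [403.2 288. ] [ 0.484  -0.2085  0.044 ] [-4.67  0.68]
195 130 [ 23  10 149] [ 8  3 10] [300.22 224.35] [279.8 233.6] [0.6064 0.1386 0.0717] [ 4.92 -0.86]
205 140 [ 22   9 138] [ 8  3 10] [300.3  224.27] [279.8 233.6] [0.6065 0.1385 0.072 ] [ 4.87 -0.85]
215 145 [ 22   8 121] [3 3 5] [300.09 224.28] [281.6 234. ] [0.6041 0.1336 0.076 ] [ 5.14 -0.9 ]
[[ 23  32 224]
 [ 24  80 224]
 [ 24  98 224]
 [ 24 102 224]
 [ 24 153 214]
 [ 23 162 162]
 [ 20  55  92]
 [ 18  54  94]
 [ 23 141 139]
 [ 23 151 147]
 [ 19  50 213]
 [ 20  52 214]
 [ 20  48 212]]
[[ 16 127 147]
 [ 16 128 147]
 [ 15 123 149]
 [ 21 112 198]
 [ 25 100 229]
 [ 25 101 228]
 [ 25 136 227]
 [ 23 183 163]
 [ 22 157 141]
 [ 15 104 157]
 [ 16 117 224]
 [ 16 124 208]
 [ 16 124 146]]
[[ 15 104  76]
 [ 16  96  90]
 [ 18  93 146]
 [ 25  83 168]
 [ 24  80 169]
 [ 24  77 166]
 [ 24  73 168]
 [ 24  73 165]
 [ 24  74 168]
 [ 25  77 165]
 [ 24  72 169]
 [ 24  74 168]
 [ 25  71 168]
 [ 24  72 166]
 [ 24  78 167]
 [ 23 116  92]
 [ 16  91 148]]
```

```bash
python3 - <<'E'
from loc import *
def cen(im,box,thr,st):
    x0,y0,x1,y1=box;c=cv2.resize(im[y0:y1,x0:x1],None,fx=4,fy=4,interpolation=cv2.INTER_LINEAR)
    hsv=cv2.cvtColor(c,cv2.COLOR_BGR2HSV);m=((hsv[...,0]>=21)&(hsv[...,0]<32)&(hsv[...,1]>st)&(hsv[...,2]>thr)).astype(np.uint8)
    n,l,s,ce=cv2.connectedComponentsWithStats(m);i=1+s[1:,4].argmax()
    return (ce[i]+.5)/4-.5+[x0,y0],s[i],hsv
s0=cv2.imread("pics/side0.png");t0=cv2.imread("pics/top0.png");s1=cv2.imread("pics/sf.png");t1=cv2.imread("pics/tf.png")
for S,T,bs,bt in((s0,t0,(315,305,355,345),(395,265,430,300)),(s1,t1,(285,215,318,240),(268,228,292,262))):
    for ths,tht in((190,125),(200,135)):
        a,sa,h=cen(S,bs,ths,65);b,sb,_=cen(T,bt,tht,58);X,e,_=tri(a,b);print(ths,tht,sa[2:],sb[2:],a.round(2),b.round(2),X.round(4),e.round(2))
E
```

```text
190 125 [ 112   44 4261] [  81  105 4774] [335.01 315.66] [411.94 282.43] [ 0.4875 -0.225   0.0584] [ 0.09 -0.02]
200 135 [ 111   43 4028] [  79  104 4661] [335.16 315.49] [412.05 282.39] [ 0.4876 -0.2252  0.0591] [ 0.05 -0.01]
190 125 [  90   39 2400] [  72  101 4621] [300.14 224.35] [279.03 244.93] [0.5879 0.1346 0.078 ] [ 0.18 -0.03]
200 135 [  89   37 2217] [  71  100 4517] [300.15 224.29] [278.95 244.85] [0.5882 0.1348 0.0781] [ 0.19 -0.03]
```

```bash
python3 - <<'E'
from rig import env
s=env.observe();print(s["time_s"],s["ft_force"],s["qvel"].round(2));print(env.close_job())
E
```

```text
21.95 [-0.97667217  0.74540245  0.01618869] [ 0.02  0.06 -0.01 -0.01 -0.22 -0.1 ]
the job is handed in; nothing more can be done
None
```

I handed the job in at 21.95 s. All the steps were done and the last checks looked good, except that the tape's resting height is close to its limit.

**What I did:** I gripped the ring bar and flipped it up to about 95° while the hatch was still shut. I then swung the hatch by the ring to about 93° (1.62 rad) and let go. I lifted the tape measure across its case, set it down in the locker with its long side along the locker's x, and moved the arm well away.

**Last checks:**
- **Hatch:** it stands open at about 93°, and the ring pull is clear of everything.
- **Tape position:** its case is centred at about (−40, 0) mm in the locker's frame, upright and on the floor.
- **Bystanders:** the bottle and mug had not moved in the side view. The arm never went near the rubbing block, but I did not compare it pixel by pixel.
- **Gripper:** it touches nothing.

**What disagreed:**
- **Floor height:** the tape met the floor about 9 mm sooner than expected, with a brief 45 N at the wrist. Contact and camera both put the inner floor at about 19 mm above the bench, where the text says 10 mm. The tape's underside is therefore at about z = 0.019 m, with only about 1 mm to spare under the 0.02 m limit. My measuring error is about that size too, so I cannot rule out a miss there.
- **Tape size:** the case measured about 33 mm across and 62 mm long, where the text says 58 mm and 74 mm.

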